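# Send a jar and a box down the lab's sloped transfer slide and past its pawl

## Task

Load the sloped transfer slide: let go of the round jar, then the rectangular box behind it, upright near the top of the slope and close above it, so that each slides down and stops in line at the closed pawl. Then pick up the rod, push its steel shaft under the pawl's arm and lift the arm (with the rod, not the gripper) until both have slid down to the stop at the bottom, jar first. Let the pawl drop shut, lay the rod back on the rubber mat, and leave the bystanders where they stand.

Things in the scene. Friction and masses are not known exactly. Their poses are not given: they have to be found in the camera images.
- lane: the aluminium slide: a slippery channel (friction about 0.2) sloping 20 degrees down to the robot's right. Origin: on its floor, centre line, at the face of the bottom stop, 45 mm above the table; y points UP the slope, x across (away from the robot), z out of the floor. 420 mm long, open at the top, 62 mm wide inside; side walls 10 mm high, 4 mm thick; stop plate 40 mm high
- lane_load (a point): point on the channel floor, centre line, 365 mm up the slope from the stop: a good place to let a part go. Near the top means: jar's centre above lane y 0.25, box's above lane y 0.28
- lane_hold (a point): point on the channel floor, centre line, at lane y 0.172, the uphill face of the shut pawl's tooth. The jar stopped there has its centre at lane y 0.200, the box behind it at 0.268; at the bottom stop they are at 0.028 and 0.096
- catch (a joint): the pawl's angle, rad: 0 shut, grows as its arm is lifted, at most 1.1; falls shut by its weight (100 g). A round 12 mm steel arm crosses 60 mm above the channel floor (its axis), hinged beyond the channel at lane x +0.100, axis along lane y; a 30 mm wide tooth hangs from it to 12 mm above the floor. At 0.5 rad the parts pass under; hold it up till both have passed (1 to 2 s)
- catch_arm (a point): point on the axis of the pawl's arm, 165 mm from its hinge, at lane x -0.065, y 0.166, z 0.060 when shut, 30 mm outside the channel on the robot's side: put the rod's shaft under the arm here. It moves with the arm. The arm ends 47 mm farther out in a black 22 mm ball
- jar: round white sample jar with a black lid, a plain cylinder 56 mm across and 48 mm tall, about 150 g. Origin: centre of its underside, z up
- box: rectangular white plastic slide box with a grey lid, 80 mm long (x), 50 mm wide (y), 42 mm tall, about 170 g. Origin: centre of its underside, z up. It fits the channel only lengthwise, with its 80 mm side along the slope (either way round)
- rod: rod 200 mm long: a square wooden handle 80 mm long and 24 x 24 mm, with a round steel shaft 12 mm thick and 120 mm long. Origin: centre of the handle, on its underside; x along the rod towards the shaft's tip, z up; the rod's axis is 12 mm above the origin. About 120 g. It lies on the mat
- rod_tip (a point): tip of the rod's steel shaft, on its axis, 160 mm from the rod's origin
- mat: flat black rubber mat fixed to the table, 110 mm (x) by 240 mm (y), 4 mm thick. Origin: centre of its underside. The rod starts on it and must end on it, with the middle of its handle over the mat
- beaker: bystander: glass beaker 64 mm across, 85 mm tall, origin at its underside; leave it alone
- dishes: bystander: stack of round dishes 91 mm across, 45 mm tall, origin at its underside; leave it alone
- pot_a: bystander: small black-lidded pot 42 mm across, 22 mm tall (much smaller than the jar), origin at its underside; leave it alone
- pot_b: bystander: a second small pot, same as pot_a; leave it alone
There are look-alikes about, which are no part of the job. What is shaped like the jar but green is not meant. Leave any brown look-alike of the box alone.

How it is judged:
By the outcome, as a careful person would: the job done as asked, in the order asked, and still so for the second after the job is handed in, with the robot touching nothing.
It also fails if it takes over 72 s, if anything falls off the work surface, if the arm or the gripper's body presses on something with over 40 N, if the wrist force passes 120 N, or if a joint passes its speed limit or range.

## Robot

A 7-joint arm with a two-finger parallel gripper is mounted at the origin on the work surface. World frame = base frame: x ahead of the robot, y to its left, z up, the work surface at z = 0. Lengths are in m, angles in rad, forces in N, time in s.
With the tool pointing down it reaches from about 0.425 to 0.925 m from the base axis. Payload 6.8 kg.
Tool frame: the origin (TCP) lies on the centre line of the jaws, within the pads' length; the fingertips stand 17 mm ahead of it and the grasp point (between the pads) lies 2 mm behind it (nose_length is the distance from the TCP to the fingertips, in m); z points along the fingers, x is the direction in which the jaws open and shut, and the axes are right-handed (so a half turn about z gives the same grasp; the last joint's range is limited). The gripper opens to 85 mm and grips with 20 to 120 N. Pads are 22 mm wide; open, the fingers measure 114 mm over their backs; the gripper's body (76 mm by 85 mm) begins 54 mm behind the grasp point. The pads swing forward as they close: fully open they stand 13 mm farther back than shut.
Start: joints at [-0.108, 0.477, 0.022, 1.555, -0.011, 1.109, -0.083], TCP at [0.675, 0, 0.248] pointing down, gripper open.
Joint ranges: [-2.96, 2.96], [-0.34, 2.1], [-1.41, 1.46], [0.24, 2.44], [-1.37, 4.51], [0.17, 1.92], [-2.96, 2.96]. Speed limits (rad/s): [2.39, 2.39, 3.14, 3.14, 3.14, 3.14, 3.14].

## Interface

Orientations are given as a unit quaternion [w, x, y, z].
In Python, from station import * gives the robot as it stands.
- The arm moves only by the tool send_rows, never from a script. Its argument "commands" is a list of rows, each an object with "translation": the shift along the tool's x, y, z in m, a list of three; "rot": the turn, a rotation vector about the tool's x, y, z in degrees, a list of three; "grip": the finger opening in m, from 0 to 0.0854. In form: [{"translation": [tx, ty, tz], "rot": [rx, ry, rz], "grip": grip}, ...]. A call has exactly 5 rows; each row shifts and turns the commanded pose from where the row before left it, along the tool's axes as they then stand; what a row does not reach is not made up. A row lasts 1/12 s, in which the tool goes at most 41.7 mm and 7.16 degrees, less where a joint would pass 70% of its speed; a pose out of reach is approached as far as the arm can. A call with a gripper value outside its range is refused whole. The fingers move at their own pace and stop on an object; "force" is the grip in N (left out, the last holds). Time passes only in rows, so rows that do not move let the fingers close, or fill a call up. It gives the time, the measured TCP pose, the force and the opening at its end, in the units of the state.
- get_obs(): the state, without advancing time (a new reading comes with each control period).
- read_camera(name): name is "scene" or "side" or "wrist"; returns a dict with "pixels" (400x640x3 uint8, red, green, blue), "depth" (400x640 float32, m along the optical axis (not along the pixel's ray), 0 where there is no reading), "mtx" (3x3 intrinsics, pixels), "extrinsics" (4x4, takes a point from camera to world coordinates). Camera axes: x right, y up, looking along -z (the intrinsics and any distortion apply to the point x, -y, -z); pixel columns grow to the right and rows downward; lengths in m; the calibration is good to about 2 mm. The wrist camera is an equidistant fisheye: a pixel r from the principal point sees the ray r / f radians off the axis. A picture is of the moment at which its call begins.
- hand_in(): hands the job in, once; it reports no verdict.
The state is a dict: "t": time; "q": joint angles; "joint_vel": joint speeds; "joint_torque": joint torques, N m; "eef_pos": TCP position; "tool_rot": TCP orientation; "contact_force": force on the tool from outside, world axes, zero at the start; "torque": the same for the moment, N m; "gripper_width": opening from 0.0 (shut) to 1.0 (fully open).
Only numpy, scipy, OpenCV 4.12 (cv2) and the standard library are available. Lean on these libraries where they do the work, as an engineer would, in place of code of your own. Each camera call takes 0.05 s, during which the arm holds its last target.

## Working session

There is one attempt and no reset: what is moved stays moved. The work goes in short steps, Python scripts to look and compute and a tool call to move; the robot and the scene stay as the last step left them, time stands still between calls to the robot, and variables do not carry over. Pictures are saved under pics/ and viewed, and the job is handed in when it is done.

Besides the shell and the picture viewer there is one more tool, called after "Call:" as a command line: name --argument value ..., lists and objects as JSON in quotes. send_rows: Moves the arm, as the interface text tells. Its arguments: {"type":"object","properties":{"commands":{"type":"array","items":{"type":"object","properties":{"translation":{"type":"array","items":{"type":"number"}},"rot":{"type":"array","items":{"type":"number"}},"grip":{"type":"number"}}}},"force":{"type":"number"}},"required":["commands"]}

```bash
ls -la; mkdir -p pics; python3 - <<'E'
from station import *
import cv2,numpy as np
print(get_obs())
for n in ["scene","side","wrist"]:
    c=read_camera(n); cv2.imwrite(f"pics/{n}0.png",c["pixels"][:,:,::-1]); print(n,c["mtx"],c["extrinsics"],[k for k in c])
    np.savez(f"{n}0.npz",**{k:v for k,v in c.items()})
E
```

```text
total 12
drwxr-xr-x  3 agent agent 4096 Dec  7 15:49 .
drwxr-xr-x 23 root  root  4096 Dec  7 15:49 ..
drwxr-xr-x  2 agent agent 4096 Dec  7 15:49 pics
{'t': 0.0, 'q': array([-0.10811268,  0.47784565,  0.02233299,  1.55647481, -0.01150492,
        1.10933343, -0.08312842]), 'joint_vel': array([-7.20396576e-04,  3.19831158e-04, -1.19517555e-03, -1.42150780e-03,
       -3.96298089e-05,  2.22508411e-03,  7.74770687e-04]), 'joint_torque': array([-5.45967814e-04, -5.96443820e+01,  1.60769675e+00, -2.81194621e+01,
        1.24063640e-02,  9.39900521e-03,  2.20753498e-05]), 'eef_pos': array([ 6.74413534e-01, -8.75155807e-07,  2.47285175e-01]), 'tool_rot': array([ 6.92838270e-05,  9.99999533e-01,  4.71056038e-06, -9.64103671e-04]), 'contact_force': array([ 0.4898905 , -0.28714221, -0.4320775 ]), 'torque': array([ 0.00874294, -0.03877069, -0.03544252]), 'gripper_width': 1.0007718601472775}
scene [[395.92449062   0.         315.09695957]
 [  0.         395.92449062 199.45208517]
 [  0.           0.           1.        ]] [[ 0.74073143 -0.54190121  0.39706426  1.00746631]
 [ 0.67171387  0.587891
[... 292 characters left out ...]
.        ]] [[-0.89082989  0.32730214 -0.31511175  0.19297324]
 [-0.45399255 -0.66826474  0.58933268  0.73022291]
 [-0.01768822  0.66805355  0.74390294  0.93261913]
 [ 0.          0.          0.          1.        ]] ['pixels', 'depth', 'mtx', 'extrinsics']
wrist [[309.70691629   0.         318.47536652]
 [  0.         309.70691629 200.99007851]
 [  0.           0.           1.        ]] [[ 9.99998406e-01  4.34656786e-04  1.73189519e-03  6.74135190e-01]
 [-8.75199242e-04  9.64735507e-01  2.63219746e-01  6.73282550e-02]
 [-1.55641054e-03 -2.63220842e-01  9.64734350e-01  3.72757065e-01]
 [ 0.00000000e+00  0.00000000e+00  0.00000000e+00  1.00000000e+00]] ['pixels', 'depth', 'mtx', 'extrinsics']
```

View pics/scene0.png

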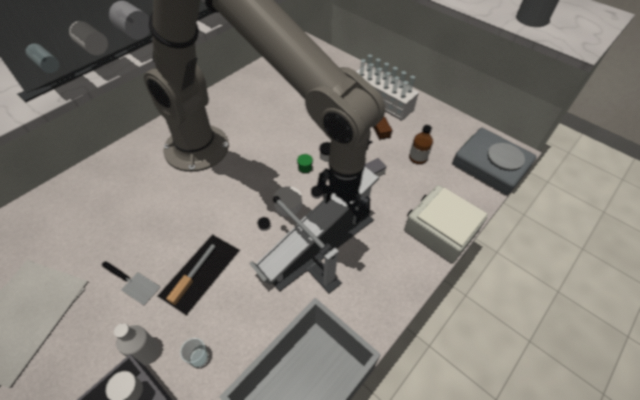

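View pics/side0.png

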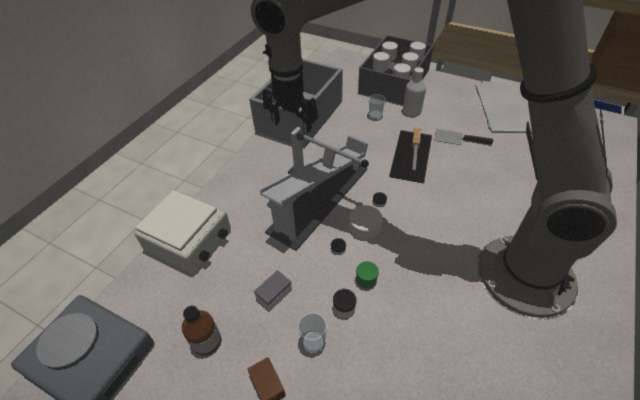

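View pics/wrist0.png

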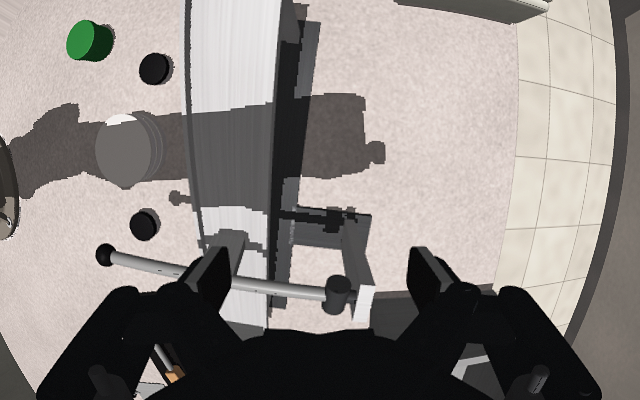

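Candidates, in side-image pixels:
- **Jar:** black-lid round (344,302). The green one (367,274) and the small pots (338,245) and (380,199) are not it.
- **Box:** grey-lidded (273,289). The brown one (266,380) is not it.
- **Rod:** (415,150) on the mat. The spatula (463,138) is not it.

Next I'll crop and measure.

```bash
cat > h.py <<'E'
import cv2,numpy as np
def load(n): return dict(np.load(n))
def pc(c):
    d=c["depth"];H,W=d.shape;K=c["mtx"]
    u,v=np.meshgrid(np.arange(W),np.arange(H))
    x=(u-K[0,2])/K[0,0];y=(v-K[1,2])/K[1,1]
    P=np.stack([x*d,-y*d,-d],-1)
    T=c["extrinsics"];return P@T[:3,:3].T+T[:3,3]
def pcw(c):
    d=c["depth"];H,W=d.shape;K=c["mtx"]
    u,v=np.meshgrid(np.arange(W),np.arange(H))
    a=(u-K[0,2])/K[0,0];b=(v-K[1,2])/K[1,1];r=np.hypot(a,b)
    s=np.where(r>1e-6,np.tan(np.minimum(r,1.4))/np.maximum(r,1e-6),1)
    P=np.stack([a*s*d,-b*s*d,-d],-1)
    T=c["extrinsics"];return P@T[:3,:3].T+T[:3,3]
def up(img,x0,y0,x1,y1,k,name):
    cv2.imwrite(name,cv2.resize(img[y0:y1,x0:x1,::-1],None,fx=k,fy=k,interpolation=cv2.INTER_CUBIC))
E
python3 - <<'E'
from h import *
c=load("side0.npz");P=pc(c)
up(c["pixels"],230,170,430,370,3,"pics/s1.png")
up(c["pixels"],250,110,450,260,4,"pics/s2.png")
for n,(u,v) in dict(jar=(344,298),green=(367,270),box=(273,285),brown=(266,376),dishes=(366,215),potA=(338,243),potB=(380,197),beak=(312,330),rodh=(417,138),rodshaft=(414,160),mat=(400,150),ball=(364,164)).items(): print(n,P[v,u].round(3))
E
```

```text
jar [0.38  0.291 0.047]
green [0.361 0.197 0.049]
box [0.55  0.334 0.043]
brown [0.45  0.524 0.043]
dishes [0.433 0.033 0.046]
potA [0.468 0.139 0.024]
potB [ 0.43  -0.069  0.02 ]
beak [0.42  0.38  0.009]
rodh [ 0.416 -0.362  0.03 ]
rodshaft [ 0.391 -0.263  0.023]
mat [ 0.453 -0.31   0.004]
ball [ 0.475 -0.034  0.165]
```

View pics/s1.png

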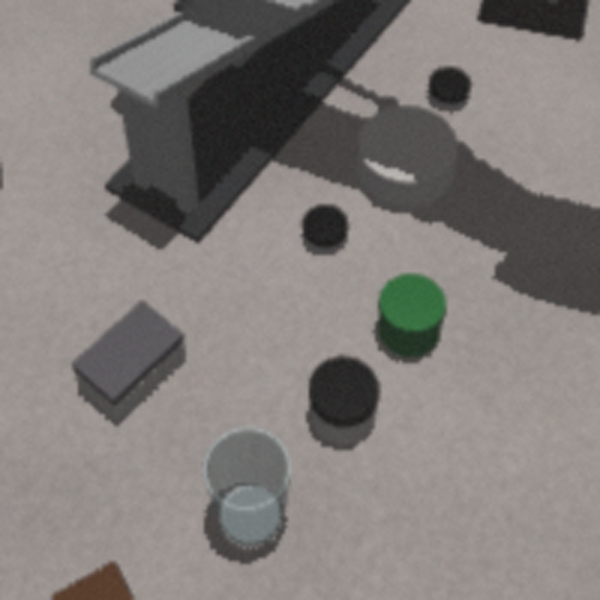

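View pics/s2.png

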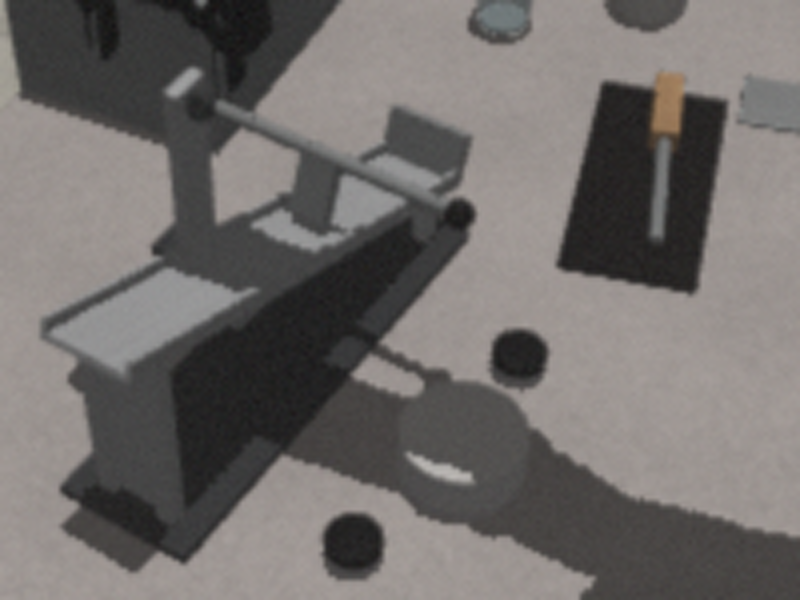

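The crops confirm the choices: jar black-lidded with a pale body at (344,300), box grey-lidded at (273,287), rod with an orange handle at (417,136). Now the exact poses.

```bash
cat > m.py <<'E'
from h import *
c=load("side0.npz");P=pc(c);s=load("scene0.npz");Q=pc(s)
def near(P,x,y,r,z0,z1): 
    return P[(np.hypot(P[...,0]-x,P[...,1]-y)<r)&(P[...,2]>z0)&(P[...,2]<z1)]
for n,x,y,r,z in [("jar",.38,.29,.05,.048),("green",.361,.197,.05,.048),("box",.55,.334,.07,.042),("dishes",.433,.033,.06,.045),("potA",.468,.139,.04,.022),("potB",.43,-.069,.04,.022)]:
  for nm,PP in(("side",P),("scene",Q)):
    p=near(PP,x,y,r,z-.008,z+.008)
    if len(p)<10: print(n,nm,len(p));continue
    xy=(p[:,:2]*1000).astype(np.float32)
    print(n,nm,len(p),"circ",cv2.minEnclosingCircle(xy),"rect",cv2.minAreaRect(xy),"z",np.median(p[:,2]).round(4))
hsv=cv2.cvtColor(c["pixels"],cv2.COLOR_RGB2HSV)
for nm,cc,PP in(("side",c,P),("scene",s,Q)):
    hsv=cv2.cvtColor(cc["pixels"],cv2.COLOR_RGB2HSV)
    m=cv2.inRange(hsv,(5,90,90),(20,255,255))>0
    m&=(np.hypot(PP[...,0]-.416,PP[...,1]+.362)<.08)
    p=PP[m&(PP[...,2]>.02)];print("handle",nm,len(p),cv2.minAreaRect((p[:,:2]*1000).astype(np.float32)),np.median(p[:,2]))
    p=PP[(abs(PP[...,0]-.40)<.07)&(PP[...,1]>-.31)&(PP[...,1]<-.19)&(PP[...,2]>.013)&(PP[...,2]<.03)]
    if len(p)>5:print("shaft",nm,len(p),cv2.minAreaRect((p[:,:2]*1000).astype(np.float32)),np.median(p[:,2]))
    g=cv2.cvtColor(cc["pixels"],cv2.COLOR_RGB2GRAY)
    m=(g<50)&(np.hypot(PP[...,0]-.42,PP[...,1]+.31)<.17)&(PP[...,2]<.012)
    m=cv2.morphologyEx(m.astype(np.uint8),cv2.MORPH_OPEN,np.ones((3,3)))>0
    p=PP[m];print("mat",nm,cv2.minAreaRect((p[:,:2]*1000).astype(np.float32)))
E
python3 m.py
```

```text
jar side 425 circ ((378.078369140625, 292.1232604980469), 28.594247817993164) rect ((377.8807067871094, 292.8603210449219), (54.517066955566406, 54.16447448730469), 0.44742876291275024) z 0.0485
jar scene 118 circ ((379.8442077636719, 292.36138916015625), 28.311695098876953) rect ((376.2344970703125, 289.23785400390625), (35.599586486816406, 54.03596496582031), 40.717525482177734) z 0.0481
green side 370 circ ((360.9908447265625, 197.32888793945312), 28.251262664794922) rect ((360.3990783691406, 197.7388916015625), (55.206871032714844, 53.43788528442383), 77.24659729003906) z 0.0483
green scene 171 circ ((366.25872802734375, 196.90478515625), 29.051225662231445) rect ((365.3318786621094, 196.33834838867188), (52.50115203857422, 53.572757720947266), 28.475265502929688) z 0.0483
box side 642 circ ((551.6273193359375, 336.3305969238281), 45.485267639160156) rect ((550.5785522460938, 336.5975036621094), (80.66825103759766, 51.9660530090332), 74.96141815185547) z 0.0426
box scene 203 circ ((557.7570190429688, 345.4139099121094), 36.98255920410156) rect ((557.3546142578125, 343.94656372070
[... 1328 characters left out ...]
6.30846405029297), 17.286090850830078) 0.028908818234326117
shaft side 74 ((390.30126953125, -266.1778564453125), (11.90583324432373, 85.74574279785156), 15.609127044677734) 0.021429843769502743
mat side ((412.59173583984375, -304.1234130859375), (104.08918762207031, 238.02085876464844), 11.330423355102539)
handle scene 244 ((425.5155944824219, -378.49261474609375), (26.34079933166504, 79.28384399414062), 16.103530883789062) 0.02824753291416604
shaft scene 123 ((395.3268737792969, -267.0468444824219), (12.9071683883667, 89.77772521972656), 14.753241539001465) 0.020908474408847688
mat scene ((414.8651428222656, -304.8875732421875), (103.31157684326172, 231.46498107910156), 11.471078872680664)
```

```bash
python3 - <<'E'
from h import *
from scipy.optimize import least_squares
# lane floor: points in channel, by ransac plane with 20deg slope
for n,f in(("side0.npz",pc),("scene0.npz",pc),("wrist0.npz",pcw)):
    c=load(n);P=f(c)
    m=(P[...,0]>.45)&(P[...,0]<.8)&(P[...,1]>-.25)&(P[...,1]<.25)&(P[...,2]>.035)&(P[...,2]<.26)&(c["depth"]>0)
    p=P[m];rng=np.random.default_rng(0);best=0
    for _ in range(3000):
        a,b,d=p[rng.choice(len(p),3,replace=False)]
        nn=np.cross(b-a,d-a);l=np.linalg.norm(nn)
        if l<1e-4: continue
        nn/=l; nn*=np.sign(nn[2])
        if abs(nn[2]-np.cos(np.radians(20)))>.03: continue
        k=abs((p-a)@nn)<.003
        if k.sum()>best: best=k.sum();B=k
    q=p[B];mu=q.mean(0);u,s,vt=np.linalg.svd(q-mu,full_matrices=False);nn=vt[2]*np.sign(vt[2][2])
    print(n,best,nn.round(4),np.degrees(np.arccos(nn[2])).round(2),"downhill yaw",np.degrees(np.arctan2(nn[1],nn[0])).round(2),mu.round(4),"minrect",cv2.minAreaRect((q[:,:2]*1000).astype(np.float32)))
    img=c["pixels"].copy();idx=np.argwhere(m)[B];img[idx[:,0],idx[:,1]]=[255,0,0];cv2.imwrite("pics/l_"+n[:4]+".png",img[:,:,::-1])
    np.save("fl_"+n[:4]+".npy",q)
E
```

```text
side0.npz 1458 [-0.0565 -0.3376  0.9396] 20.02 downhill yaw -99.5 [0.6057 0.0437 0.1333] minrect ((686.5119018554688, -23.613113403320312), (429.2409362792969, 257.8795471191406), 82.63985443115234)
scene0.npz 1977 [-0.0569 -0.338   0.9394] 20.05 downhill yaw -99.56 [ 0.598  -0.0353  0.1031] minrect ((691.53515625, -23.606643676757812), (425.85150146484375, 255.54075622558594), 82.38655090332031)
wrist0.npz 20528 [-0.0269 -0.3419  0.9393] 20.06 downhill yaw -94.49 [0.6042 0.0466 0.1323] minrect ((688.0277709960938, -32.05772399902344), (351.4513244628906, 255.52789306640625), 83.14140319824219)
```

```bash
python3 - <<'E'
from h import *
for n,f in(("side",pc),("scen",pc),("wris",pcw)):
    q=np.load(f"fl_{n}.npy")
    yaw=np.radians(80.5)
    for it in range(3):
        e=np.array([np.cos(yaw),np.sin(yaw)]);o=np.array([e[1],-e[0]])
        s=q[:,:2]@e;t=q[:,:2]@o
        k=(abs(t-np.median(t))<.045)
        qq=q[k];ss=s[k];tt=t[k]
        # edges per bins of s
        L=[];
        for a in np.arange(ss.min(),ss.max(),.02):
            j=(ss>=a)&(ss<a+.02)
            if j.sum()>15: L.append((a+.01,np.percentile(tt[j],2),np.percentile(tt[j],98)))
        L=np.array(L)
        w=L[:,2]-L[:,1];g=abs(w-np.median(w))<.006
        sl=[np.polyfit(L[g,0],L[g,i],1)[0] for i in(1,2)]
        if it==0: print(n,(L*1000).round(0).astype(int).tolist())
        yaw-=np.arctan(np.mean(sl)) 
    A=np.c_[qq[:,:2],np.ones(len(qq))];c_=np.linalg.lstsq(A,qq[:,2],rcond=None)[0]
    print(n,"yaw",np.degrees(yaw),sl,"c t",np.mean(L[g,1:]).round(4),"plane",c_.round(4),"grad yaw",np.degrees(np.arctan2(c_[1],c_[0])),"s range",ss.min(),ss.max())
E
```

```text
side [[-98, 560, 625], [-78, 560, 626], [-38, 557, 621], [-18, 557, 619], [2, 557, 603], [22, 556, 594], [42, 554, 620], [62, 554, 621], [82, 553, 621], [102, 553, 620], [122, 553, 620], [142, 551, 618], [162, 550, 617], [182, 551, 617], [202, 549, 616], [222, 548, 616], [242, 547, 615], [262, 547, 614], [282, 547, 613], [302, 546, 614]]
side yaw 82.33810868803313 [np.float64(-0.002324133498971114), np.float64(0.00228248233171347)] c t 0.589 plane [0.0592 0.3595 0.0818] grad yaw 80.65553101705092 s range -0.12559115452181946 0.2824361816997282
scen [[-90, 566, 632], [-70, 567, 632], [-50, 566, 631], [-30, 563, 630], [-10, 563, 630], [10, 563, 629], [30, 562, 628], [50, 562, 628], [70, 561, 626], [90, 560, 626], [110, 561, 626], [130, 558, 624], [150, 559, 624], [170, 562, 623], [190, 559, 622], [250, 595, 621], [270, 577, 620], [290, 567, 620]]
scen yaw 82.31866057991792 [np.float64(0.004441535425557207), np.float64(-0.004329898944482186)] c t 0.5961 plane [0.0569 0.3604 0.0818] grad yaw 81.02847241668493 s range -0.11976474393622769 0.28182903834977124
wris [[-89, 566, 628], [-69, 568, 625], [-49, 574, 621], [-29, 581, 626], [11, 593, 619], [31, 559, 625], [51, 558, 624], [71, 558, 623], [91, 557, 616], [111, 557, 622], [131, 555, 616], [151, 555, 615], [171, 554, 614], [191, 553, 614], [211, 553, 613], [231, 552, 612], [251, 552, 612]]
wris yaw 83.32958667155587 [np.float64(0.001294150781722678), np.float64(-0.002322875014260903)] c t 0.5924 plane [0.0389 0.3622 0.0919] grad yaw 83.86784571610387 s range -0.1269672201598152 0.22449910427363975
```

View pics/l_wris.png

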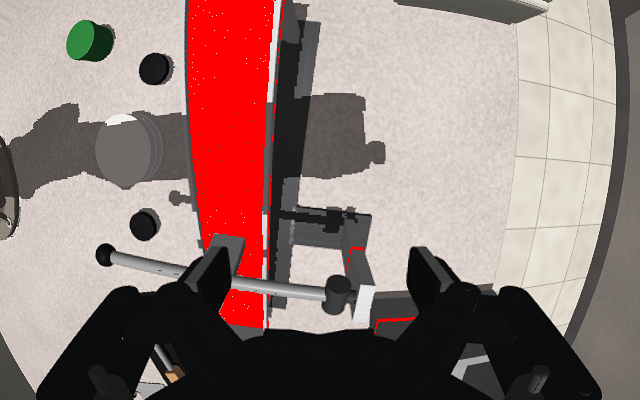

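```bash
cat > g.py <<'E'
import sys,json,numpy as np
from scipy.spatial.transform import Rotation as Ro
from station import *
yw=np.radians(82.6);c,s=np.cos(np.radians(20)),np.sin(np.radians(20))
Y=np.array([np.cos(yw)*c,np.sin(yw)*c,s]);X=np.array([np.sin(yw),-np.cos(yw),0]);Z=np.cross(X,Y)
O=np.array([.5725,-.1923,.045])
def lane(x,y,z): return O+x*X+y*Y+z*Z
def tolane(p): return np.array([X,Y,Z])@(np.asarray(p)-O)
Rlane=np.c_[X,-Y,-Z]
def down(yaw,): # tool down, tool x at yaw deg
    a=np.radians(yaw);x=np.array([np.cos(a),np.sin(a),0]);z=np.array([0,0,-1.]);return np.c_[x,np.cross(z,x),z]
def cur():
    o=get_obs();q=o["tool_rot"];return o,np.array(o["eef_pos"]),Ro.from_quat([q[1],q[2],q[3],q[0]]).as_matrix()
def go(*tg,v=.0395):
    """targets (pos,R[,n]); print tool-frame rows"""
    o,p,R=cur();print("t",round(o["t"],2),"p",p.round(4),"lane",tolane(p).round(4),"F",np.round(o["contact_force"],1),"w",round(o["gripper_width"]*.0854,4))
    for t in tg:
        P,RR=np.array(t[0]),t[1]
        rv=Ro.from_matrix(R.T@RR).as_rotvec(degrees=True);d=np.linalg.norm(P-p)
        n=t[2] if len(t)>2 else max(1,int(np.ceil(max(d/v,np.linalg.norm(rv)/6.8))))
        print(n,"rows rot",(rv/n).round(2).tolist())
        for i in range(n):
            Ri=R@Ro.from_rotvec(rv*i/n,degrees=True).as_matrix()
            print("  ",(Ri.T@((P-p)/n)).round(4).tolist())
        p,R=P,RR
E
python3 - <<'E'
from g import *
go(([.379,.292,.16],down(-7.4)),([.379,.292,.032],down(-7.4),5))
print(Rlane,lane(0,.365,0))
E
```

```text
t 0.15 p [0.6746 0.     0.2475] lane [0.0765 0.2608 0.1206] F [ 0.7  0.4 -0.8] w 0.0852
11 rows rot [0.0, 0.01, 0.67]
   [-0.0269, -0.0265, 0.008]
   [-0.0272, -0.0262, 0.008]
   [-0.0275, -0.0259, 0.008]
   [-0.0278, -0.0256, 0.008]
   [-0.0281, -0.0253, 0.008]
   [-0.0284, -0.0249, 0.008]
   [-0.0287, -0.0246, 0.008]
   [-0.029, -0.0242, 0.008]
   [-0.0292, -0.0239, 0.008]
   [-0.0295, -0.0236, 0.008]
   [-0.0298, -0.0232, 0.008]
5 rows rot [0.0, 0.0, 0.0]
   [0.0, 0.0, 0.0256]
   [0.0, 0.0, 0.0256]
   [0.0, 0.0, 0.0256]
   [0.0, 0.0, 0.0256]
   [0.0, 0.0, 0.0256]
[[ 0.99167116 -0.12102827  0.04405069]
 [-0.1287956  -0.93186607  0.33917151]
 [ 0.         -0.34202014 -0.93969262]] [0.61667532 0.14783112 0.16983735]
```

Call:
send_rows --commands '[{"translation":[-0.027,-0.0265,0],"rot":[0,0,0.7],"grip":0.085},{"translation":[-0.0272,-0.0262,0],"rot":[0,0,0.7],"grip":0.085},{"translation":[-0.0275,-0.026,0],"rot":[0,0,0.7],"grip":0.085},{"translation":[-0.0278,-0.0256,0],"rot":[0,0,0.7],"grip":0.085},{"translation":[-0.028,-0.0253,0.01],"rot":[0,0,0.7],"grip":0.085}]'

```text
t: 0.57
eef_pos: [0.5402, 0.1342, 0.2396]
tool_rot: [-0.001, 1.0, -0.031, 0.001]
contact_force: [0.1, 0.8, 0.0]
gripper_width: 0.997
```

Call:
send_rows --commands '[{"translation":[-0.0284,-0.025,0.014],"rot":[0,0,0.7],"grip":0.085},{"translation":[-0.0287,-0.0246,0.014],"rot":[0,0,0.7],"grip":0.085},{"translation":[-0.029,-0.0242,0.014],"rot":[0,0,0.7],"grip":0.085},{"translation":[-0.0292,-0.024,0.014],"rot":[0,0,0.7],"grip":0.085},{"translation":[-0.0295,-0.0236,0.014],"rot":[0,0,0.7],"grip":0.085}]'

```text
t: 0.98
eef_pos: [0.4053, 0.2671, 0.1678]
tool_rot: [-0.0, 0.998, -0.061, 0.0]
contact_force: [0.3, 1.5, 0.1]
gripper_width: 0.993
```

```bash
python3 - <<'E'
from g import *
from h import *
go(([.379,.292,.032],down(-7.4)))
c=read_camera("wrist");cv2.imwrite("pics/w1.png",c["pixels"][:,:,::-1])
np.savez("w1.npz",**c)
P=pcw(c);p=P[(np.hypot(P[...,0]-.379,P[...,1]-.292)<.05)&(abs(P[...,2]-.048)<.008)]
print(len(p),cv2.minEnclosingCircle((p[:,:2]*1000).astype(np.float32)) if len(p) else 0)
E
```

```text
t 0.98 p [0.4053 0.2671 0.1678] lane [-0.225   0.4499 -0.033 ] F [0.3 1.5 0.1] w 0.0848
4 rows rot [-0.0, -0.0, 0.09]
   [-0.0073, -0.0054, 0.034]
   [-0.0073, -0.0053, 0.034]
   [-0.0073, -0.0053, 0.034]
   [-0.0073, -0.0053, 0.034]
3524 ((378.0946350097656, 294.2955627441406), 28.147314071655273)
```

View pics/w1.png

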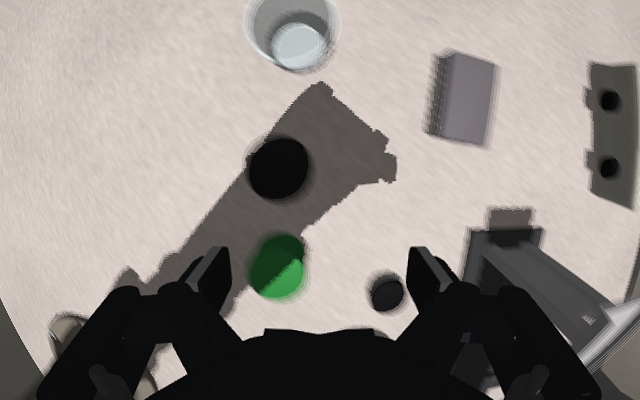

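The wrist view shows the jar lid at (279,168), the green decoy at (278,267) and the beaker at (293,30). I'll centre over the jar, then descend.

Call:
send_rows --commands '[{"translation":[-0.0148,-0.0112,0.015],"rot":[0,0,0],"grip":0.085},{"translation":[-0.0148,-0.0112,0.02],"rot":[0,0,0],"grip":0.085},{"translation":[0,0,0.034],"rot":[0,0,0],"grip":0.085},{"translation":[0,0,0.034],"rot":[0,0,0],"grip":0.085},{"translation":[0,0,0.033],"rot":[0,0,0],"grip":0.085}]' --force 35

```text
t: 1.45
eef_pos: [0.3801, 0.2925, 0.0313]
tool_rot: [-0.0, 0.998, -0.061, 0.0]
contact_force: [0.5, 0.4, -0.1]
gripper_width: 0.996
```

Call:
send_rows --commands '[{"translation":[0,0,0],"rot":[0,0,0],"grip":0.085},{"translation":[0,0,0],"rot":[0,0,0],"grip":0.085},{"translation":[0,0,0],"rot":[0,0,0],"grip":0.05},{"translation":[0,0,0],"rot":[0,0,0],"grip":0.05},{"translation":[0,0,0],"rot":[0,0,0],"grip":0.05}]'

```text
t: 1.87
eef_pos: [0.3813, 0.2931, 0.0345]
tool_rot: [-0.001, 0.998, -0.061, 0.001]
contact_force: [-0.8, -0.4, 7.5]
gripper_width: 0.647
```

```bash
python3 - <<'E'
from g import *
from h import *
go()
c=load("w1.npz");P=pcw(c)
p=P[(np.hypot(P[...,0]-.55,P[...,1]-.336)<.065)&(abs(P[...,2]-.042)<.008)]
print(len(p),cv2.minAreaRect((p[:,:2]*1000).astype(np.float32)))
E
```

```text
t 1.87 p [0.3813 0.2931 0.0345] lane [-0.2521  0.4256 -0.1661] F [-0.8 -0.4  7.5] w 0.0553
4489 ((550.500732421875, 337.2342834472656), (81.26614379882812, 51.402706146240234), 75.35118103027344)
```

Call:
send_rows --commands '[{"translation":[0,0,0],"rot":[0,0,0],"grip":0.05},{"translation":[0,0,-0.01],"rot":[0,0,0],"grip":0.05},{"translation":[0,0,-0.03],"rot":[0,0,0],"grip":0.05},{"translation":[0,0,-0.035],"rot":[0,0,0],"grip":0.05},{"translation":[0,0,-0.035],"rot":[0,0,0],"grip":0.05}]'

```text
t: 2.28
eef_pos: [0.3798, 0.2917, 0.1448]
tool_rot: [-0.0, 0.998, -0.061, 0.0]
contact_force: [0.7, 0.3, -1.9]
gripper_width: 0.644
```

```bash
python3 - <<'E'
from g import *
from h import *
o,p,R=cur();print(o["gripper_width"]*.0854,o["contact_force"])
c=read_camera("side");np.savez("s2.npz",**c);up(c["pixels"],230,140,430,340,3,"pics/s3.png")
E
```

```text
0.05498552065221815 [ 0.72863637  0.33609994 -1.88417725]
```

View pics/s3.png

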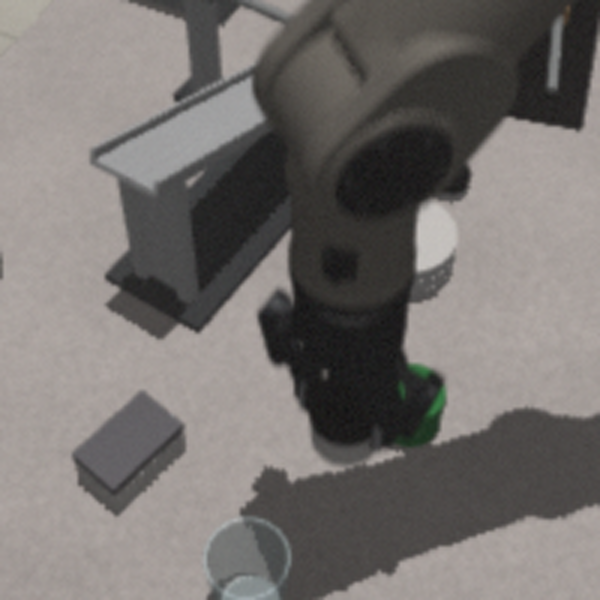

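```bash
python3 - <<'E'
from g import *
go(([.42,.26,.27],down(-7.4)),(lane(0,.365,.11),Rlane),(lane(0,.365,.040),Rlane,3))
E
```

```text
t 2.33 p [0.3828 0.2944 0.1513] lane [-0.2508  0.467  -0.0568] F [1.6 1.4 2.5] w 0.0547
4 rows rot [-0.12, -0.1, 0.09]
   [0.0105, 0.0072, -0.0297]
   [0.0104, 0.0072, -0.0297]
   [0.0104, 0.0073, -0.0297]
   [0.0104, 0.0073, -0.0297]
7 rows rot [2.86, 0.0, 0.0]
   [0.0299, 0.0176, -0.0005]
   [0.0299, 0.0176, -0.0013]
   [0.0299, 0.0175, -0.0022]
   [0.0299, 0.0174, -0.0031]
   [0.0299, 0.0172, -0.0039]
   [0.0299, 0.017, -0.0048]
   [0.0299, 0.0167, -0.0056]
3 rows rot [0.0, 0.0, 0.0]
   [-0.0, 0.0, 0.0233]
   [-0.0, 0.0, 0.0233]
   [-0.0, 0.0, 0.0233]
```

Call:
send_rows --commands '[{"translation":[0.0105,0.0072,-0.0297],"rot":[0,0,0],"grip":0.05},{"translation":[0.0105,0.0072,-0.0297],"rot":[0,0,0],"grip":0.05},{"translation":[0.0105,0.0072,-0.0297],"rot":[0,0,0],"grip":0.05},{"translation":[0.0105,0.0072,-0.0297],"rot":[0,0,0],"grip":0.05},{"translation":[0.03,0.0176,-0.001],"rot":[2.86,0,0],"grip":0.05}]'

```text
t: 2.75
eef_pos: [0.446, 0.2432, 0.2696]
tool_rot: [-0.029, 0.998, -0.057, 0.005]
contact_force: [1.4, 1.7, -1.6]
gripper_width: 0.643
```

Call:
send_rows --commands '[{"translation":[0.03,0.0176,-0.0013],"rot":[2.86,0,0],"grip":0.05},{"translation":[0.03,0.0175,-0.0022],"rot":[2.86,0,0],"grip":0.05},{"translation":[0.03,0.0174,-0.003],"rot":[2.86,0,0],"grip":0.05},{"translation":[0.03,0.0172,-0.004],"rot":[2.86,0,0],"grip":0.05},{"translation":[0.03,0.017,-0.0048],"rot":[2.86,0,0],"grip":0.05}]'

```text
t: 3.17
eef_pos: [0.5851, 0.13, 0.2663]
tool_rot: [-0.151, 0.987, -0.06, 0.011]
contact_force: [0.7, 0.6, -1.8]
gripper_width: 0.646
```

Call:
send_rows --commands '[{"translation":[0.03,0.0167,-0.0056],"rot":[2.84,0,0],"grip":0.05},{"translation":[0,0,0],"rot":[0,0,0],"grip":0.05},{"translation":[0,0,0],"rot":[0,0,0],"grip":0.05},{"translation":[0,0,0],"rot":[0,0,0],"grip":0.05},{"translation":[0,0,0],"rot":[0,0,0],"grip":0.05}]'

```text
t: 3.58
eef_pos: [0.6107, 0.1119, 0.2655]
tool_rot: [-0.174, 0.983, -0.059, 0.011]
contact_force: [-0.3, 0.6, -2.2]
gripper_width: 0.642
```

```bash
python3 - <<'E'
from g import *
from h import *
o,p,R=cur();print((R-Rlane).round(3))
go((lane(0,.365,.040),Rlane,3))
for n,f in(("side",pc),("scene",pc),("wrist",pcw)):
    c=read_camera(n);np.savez(n+"3.npz",**c);cv2.imwrite(f"pics/{n}3.png",c["pixels"][:,:,::-1])
up(load("side3.npz")["pixels"],230,60,430,210,4,"pics/side3c.png")
up(load("scene3.npz")["pixels"],240,100,440,250,4,"pics/scene3c.png")
E
```

```text
[[ 0.001  0.009 -0.003]
 [ 0.009 -0.001  0.001]
 [ 0.    -0.001  0.   ]]
t 3.58 p [0.6107 0.1119 0.2655] lane [-0.0012  0.3635  0.1024] F [-0.3  0.6 -2.2] w 0.0548
3 rows rot [-0.01, 0.06, 0.17]
   [0.0005, -0.0005, 0.0208]
   [0.0005, -0.0005, 0.0208]
   [0.0004, -0.0005, 0.0208]
```

View pics/side3c.png

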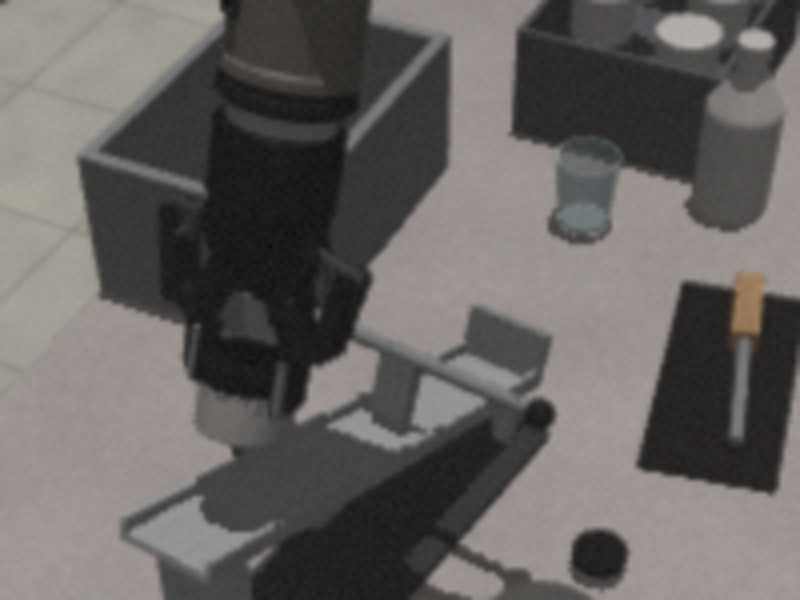

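View pics/wrist3.png

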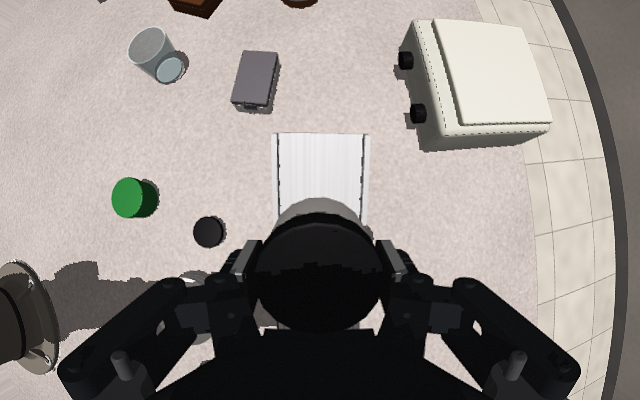

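View pics/scene3c.png

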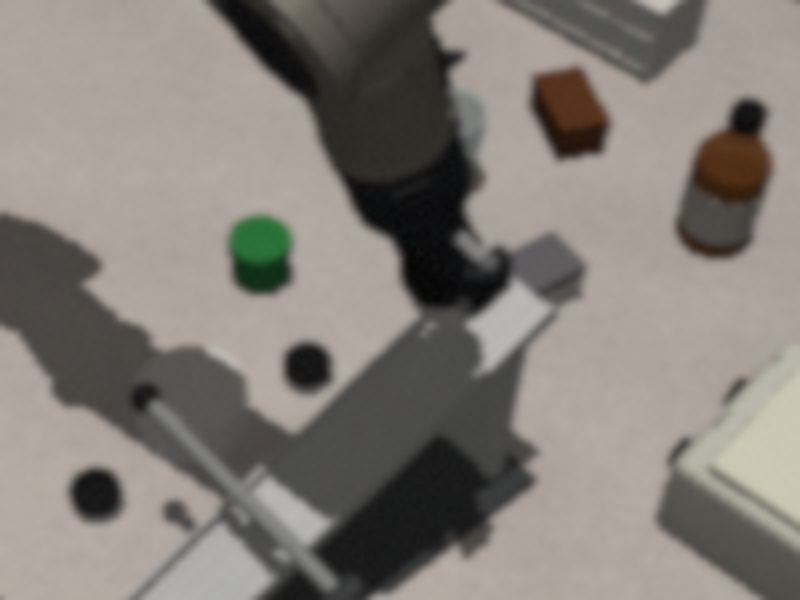

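The jar is held upright and parallel to the floor. In the wrist view the lane edges are at x≈272 and 369 around the jar centre x≈318. I'll measure the lateral alignment in the tool frame.

```bash
python3 - <<'E'
from g import *
from h import *
c=load("wrist3.npz");P=pcw(c);L=(P-O)@np.array([X,Y,Z]).T
o,p,R=cur();print(tolane(p).round(4))
m=(abs(L[...,2])<.02)&(abs(L[...,0])<.06)&(c["depth"]>0)
for a in np.arange(.34,.43,.01):
    k=m&(L[...,1]>a)&(L[...,1]<a+.01);q=L[k]
    if len(q)>50:
        w=q[q[:,2]>.005]; f=q[abs(q[:,0])<.02]
        print(round(a,3),len(q),"x range",np.percentile(q[:,0],[1,99]).round(4),"floor z",np.median(f[:,2]).round(4))
print("ymax",np.percentile(L[m][:,1],99.8))
# jar bottom height: side cam
q=(pc(load("side3.npz"))-O)@np.array([X,Y,Z]).T
px=load("side3.npz")["pixels"];k=(abs(q[...,0])<.035)&(abs(q[...,1]-.365)<.04)&(q[...,2]>.02)&(q[...,2]<.2)
v=q[k];print(np.percentile(v[:,2],[0.5,2,5,10]))
E
```

```text
[-0.0011  0.3635  0.1022]
0.35 121 x range [-0.0362  0.0334] floor z nan
0.36 488 x range [-0.0358  0.0331] floor z -0.0005
0.37 1182 x range [-0.0355  0.0331] floor z -0.0003
0.38 1262 x range [-0.0358  0.0328] floor z -0.0003
0.39 1298 x range [-0.0351  0.0333] floor z -0.0003
0.4 1335 x range [-0.0356  0.0327] floor z -0.0003
0.41 1332 x range [-0.036   0.0329] floor z -0.0003
0.42 86 x range [-0.0352  0.0282] floor z -0.0001
ymax 0.4205071323407799
[0.0704304  0.07332624 0.0776276  0.08555301]
  return _methods._mean(a, axis=axis, dtype=dtype,
  ret = ret.dtype.type(ret / rcount)
```

Call:
send_rows --commands '[{"translation":[0,0,0.025],"rot":[0,0,0.3],"grip":0.05},{"translation":[0,0,0.025],"rot":[0,0,0.2],"grip":0.05},{"translation":[0,0,0.01],"rot":[0,0,0],"grip":0.05},{"translation":[0,0,0.003],"rot":[0,0,0],"grip":0.05},{"translation":[0,0,0],"rot":[0,0,0],"grip":0.05}]'

```text
t: 4.15
eef_pos: [0.6138, 0.1324, 0.2052]
tool_rot: [-0.173, 0.983, -0.064, 0.009]
contact_force: [-0.4, 1.0, -0.1]
gripper_width: 0.646
```

```bash
python3 - <<'E'
from g import *
from h import *
go()
c=read_camera("side");np.savez("s4.npz",**c);up(c["pixels"],230,60,430,210,4,"pics/s4.png")
E
```

```text
t 4.15 p [0.6138 0.1324 0.2052] lane [-0.0009  0.3623  0.0386] F [-0.4  1.  -0.1] w 0.0551
```

View pics/s4.png

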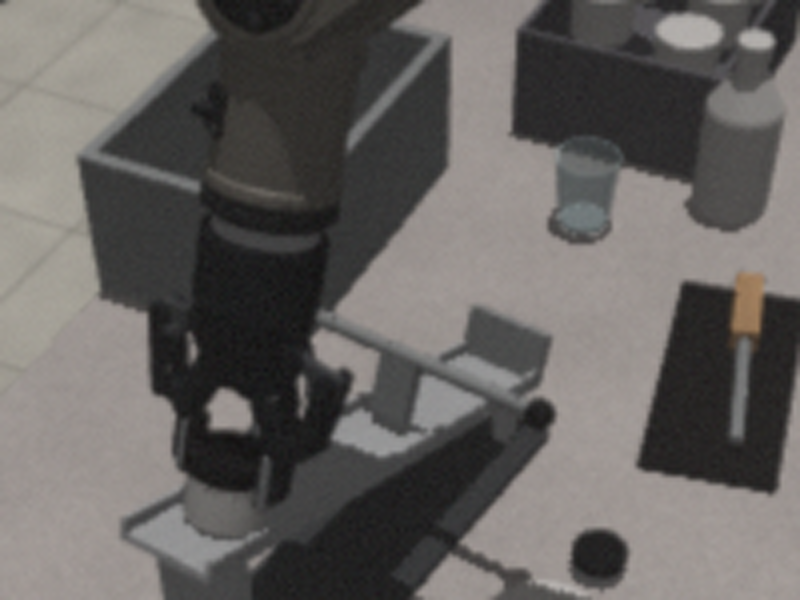

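Call:
send_rows --commands '[{"translation":[0,0,0.003],"rot":[0,0,0],"grip":0.05},{"translation":[0,0,0],"rot":[0,0,0],"grip":0.05},{"translation":[0,0,0],"rot":[0,0,0],"grip":0.085},{"translation":[0,0,0],"rot":[0,0,0],"grip":0.085},{"translation":[0,0,0],"rot":[0,0,0],"grip":0.085}]'

```text
t: 4.62
eef_pos: [0.6149, 0.1326, 0.2035]
tool_rot: [-0.174, 0.983, -0.064, 0.011]
contact_force: [-0.7, -0.0, 0.3]
gripper_width: 0.995
```

Call:
send_rows --commands '[{"translation":[0,0,0],"rot":[0,0,0],"grip":0.085},{"translation":[0,0,0],"rot":[0,0,0],"grip":0.085},{"translation":[0,0,0],"rot":[0,0,0],"grip":0.085},{"translation":[0,0,0],"rot":[0,0,0],"grip":0.085},{"translation":[0,0,0],"rot":[0,0,0],"grip":0.085}]'

```text
t: 5.03
eef_pos: [0.6144, 0.1327, 0.2027]
tool_rot: [-0.173, 0.983, -0.064, 0.01]
contact_force: [-0.1, -0.2, -0.3]
gripper_width: 0.994
```

```bash
python3 - <<'E'
from g import *
from h import *
go((lane(0,.365,.12),Rlane),([.5505,.337,.22],down(-14.8)),([.5505,.337,.027],down(-14.8)))
c=read_camera("side");np.savez("s5.npz",**c);up(c["pixels"],230,60,430,210,4,"pics/s5.png")
E
```

```text
t 5.03 p [0.6144 0.1327 0.2027] lane [-3.000e-04  3.619e-01  3.610e-02] F [-0.1 -0.2 -0.3] w 0.0849
3 rows rot [-0.0, 0.05, -0.04]
   [0.0, -0.001, -0.028]
   [0.0, -0.001, -0.028]
   [0.0001, -0.001, -0.028]
7 rows rot [-2.85, 0.18, 1.05]
   [-0.0129, -0.0265, 0.0192]
   [-0.0134, -0.0272, 0.0178]
   [-0.014, -0.0278, 0.0164]
   [-0.0145, -0.0283, 0.0149]
   [-0.0151, -0.0287, 0.0135]
   [-0.0157, -0.0291, 0.012]
   [-0.0162, -0.0293, 0.0105]
5 rows rot [0.0, 0.0, 0.0]
   [0.0, 0.0, 0.0386]
   [0.0, 0.0, 0.0386]
   [0.0, 0.0, 0.0386]
   [0.0, 0.0, 0.0386]
   [0.0, 0.0, 0.0386]
```

View pics/s5.png

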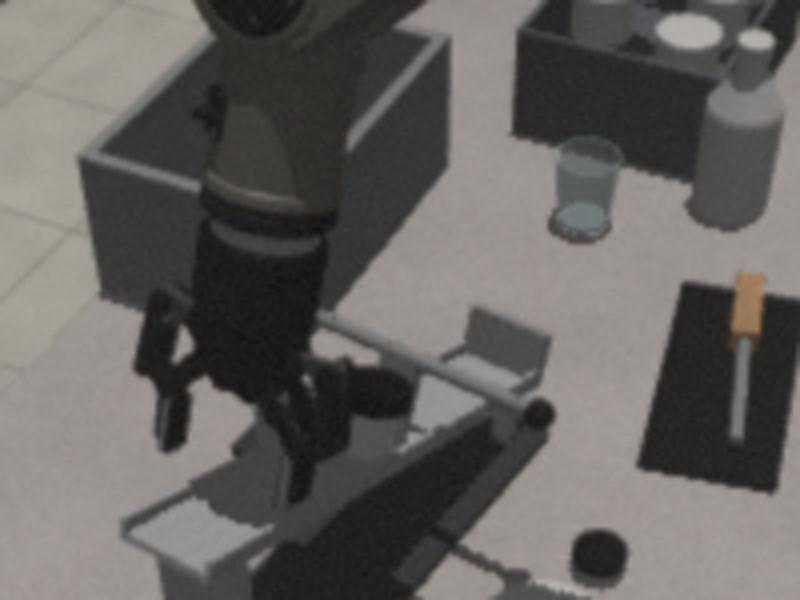

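The jar stands upright at the closed pawl, at crop (380,405). Now the box.

Call:
send_rows --commands '[{"translation":[0,0,-0.028],"rot":[0,0,0],"grip":0.085},{"translation":[0,0,-0.028],"rot":[0,0,0],"grip":0.085},{"translation":[0,0,-0.028],"rot":[0,0,0],"grip":0.085},{"translation":[-0.013,-0.0275,0.0192],"rot":[-2.85,0.2,1.05],"grip":0.085},{"translation":[-0.0135,-0.028,0.0178],"rot":[-2.85,0.2,1.05],"grip":0.085}]'

```text
t: 5.5
eef_pos: [0.5967, 0.1671, 0.267]
tool_rot: [-0.123, 0.988, -0.089, 0.011]
contact_force: [0.4, 1.6, -0.5]
gripper_width: 0.994
```

Call:
send_rows --commands '[{"translation":[-0.014,-0.028,0.0164],"rot":[-2.85,0.2,1.05],"grip":0.085},{"translation":[-0.0145,-0.0283,0.015],"rot":[-2.85,0.2,1.05],"grip":0.085},{"translation":[-0.015,-0.0287,0.0135],"rot":[-2.85,0.2,1.05],"grip":0.085},{"translation":[-0.0157,-0.029,0.012],"rot":[-2.85,0.2,1.05],"grip":0.085},{"translation":[-0.016,-0.0293,0.0105],"rot":[-2.85,0.2,1.05],"grip":0.085}]'

```text
t: 5.92
eef_pos: [0.55, 0.3376, 0.2197]
tool_rot: [0.001, 0.991, -0.13, -0.0]
contact_force: [0.4, -1.0, -0.1]
gripper_width: 0.991
```

Call:
send_rows --commands '[{"translation":[0,0,0.02],"rot":[0,0,0],"grip":0.085},{"translation":[0,0,0.02],"rot":[0,0,0],"grip":0.085},{"translation":[0,0,0.02],"rot":[0,0,0],"grip":0.085},{"translation":[0,0,0],"rot":[0,0,0],"grip":0.085},{"translation":[0,0,0],"rot":[0,0,0],"grip":0.085}]'

```text
t: 6.33
eef_pos: [0.5499, 0.3356, 0.1588]
tool_rot: [0.001, 0.992, -0.13, -0.001]
contact_force: [0.9, -0.8, 0.1]
gripper_width: 0.994
```

```bash
python3 - <<'E'
from g import *
from h import *
c=read_camera("wrist");cv2.imwrite("pics/w6.png",c["pixels"][:,:,::-1]);P=pcw(c)
p=P[(np.hypot(P[...,0]-.55,P[...,1]-.336)<.065)&(abs(P[...,2]-.042)<.008)]
print(len(p),cv2.minAreaRect((p[:,:2]*1000).astype(np.float32)))
go(([.5505,.337,.029],down(-14.8)))
c=read_camera("side");np.savez("s6.npz",**c)
q=(pc(c)-O)@np.array([X,Y,Z]).T
k=(abs(q[...,0])<.04)&(abs(q[...,1]-.2)<.06)&(abs(q[...,2]-.048)<.006)
v=q[k];print(len(v),cv2.minEnclosingCircle((v[:,:2]*1000).astype(np.float32)))
E
```

```text
5717 ((551.1329956054688, 338.2232971191406), (79.05540466308594, 50.22645950317383), 74.92359161376953)
t 6.38 p [0.5508 0.336  0.1602] lane [-0.0895  0.5291 -0.07  ] F [0.  0.8 1.5] w 0.0854
4 rows rot [-0.0, 0.01, -0.03]
   [-0.0001, -0.0002, 0.0328]
   [-0.0001, -0.0002, 0.0328]
   [-0.0001, -0.0002, 0.0328]
   [-0.0001, -0.0002, 0.0328]
202 ((-2.134404182434082, 192.31124877929688), 35.926429748535156)
```

View pics/w6.png

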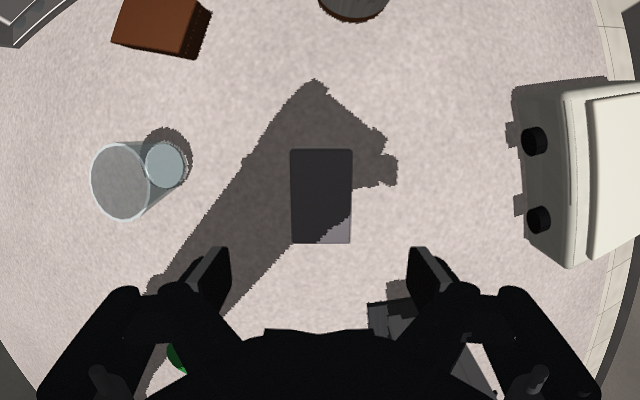

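Call:
send_rows --commands '[{"translation":[0,-0.002,0.035],"rot":[0,0,0],"grip":0.085},{"translation":[0,0,0.035],"rot":[0,0,0],"grip":0.085},{"translation":[0,0,0.035],"rot":[0,0,0],"grip":0.085},{"translation":[0,0,0.025],"rot":[0,0,0],"grip":0.085},{"translation":[0,0,0],"rot":[0,0,0],"grip":0.085}]'

```text
t: 6.85
eef_pos: [0.5486, 0.3364, 0.0259]
tool_rot: [0.002, 0.992, -0.13, -0.003]
contact_force: [-0.7, -0.5, 0.2]
gripper_width: 0.996
```

Call:
send_rows --commands '[{"translation":[0,0,0],"rot":[0,0,0],"grip":0.044},{"translation":[0,0,0],"rot":[0,0,0],"grip":0.044},{"translation":[0,0,0],"rot":[0,0,0],"grip":0.044},{"translation":[0,0,0],"rot":[0,0,0],"grip":0.044},{"translation":[0,0,0],"rot":[0,0,0],"grip":0.044}]'

```text
t: 7.27
eef_pos: [0.5528, 0.3392, 0.0327]
tool_rot: [-0.002, 0.992, -0.13, 0.001]
contact_force: [0.5, -0.5, 8.4]
gripper_width: 0.578
```

Call:
send_rows --commands '[{"translation":[0,0,-0.02],"rot":[0,0,0],"grip":0.044},{"translation":[0,0,-0.035],"rot":[0,0,0],"grip":0.044},{"translation":[0,0,-0.035],"rot":[0,0,0],"grip":0.044},{"translation":[0,0,-0.035],"rot":[0,0,0],"grip":0.044},{"translation":[0,0,-0.035],"rot":[0,0,0],"grip":0.044}]'

```text
t: 7.68
eef_pos: [0.5509, 0.3378, 0.1924]
tool_rot: [-0.001, 0.992, -0.13, -0.0]
contact_force: [-0.5, 0.9, -2.1]
gripper_width: 0.58
```

```bash
python3 - <<'E'
from g import *
from h import *
o,p,R=cur();go((p+[0,0,.08],down(-14.8)),(lane(-.001,.362,.11),Rlane))
E
```

```text
t 7.68 p [0.5509 0.3378 0.1924] lane [-0.0897  0.5418 -0.0403] F [-0.5  0.9 -2.1] w 0.0495
3 rows rot [-0.02, 0.01, -0.04]
   [-0.0, -0.0, -0.0267]
   [-0.0, -0.0, -0.0267]
   [-0.0, -0.0, -0.0267]
7 rows rot [2.85, -0.18, -1.05]
   [0.0166, 0.0296, 0.0]
   [0.0161, 0.0298, -0.0015]
   [0.0155, 0.03, -0.003]
   [0.015, 0.0301, -0.0046]
   [0.0144, 0.0301, -0.0061]
   [0.0138, 0.03, -0.0077]
   [0.0132, 0.0299, -0.0092]
```

Call:
send_rows --commands '[{"translation":[0,0,-0.0267],"rot":[0,0,0],"grip":0.044},{"translation":[0,0,-0.0267],"rot":[0,0,0],"grip":0.044},{"translation":[0,0,-0.0267],"rot":[0,0,0],"grip":0.044},{"translation":[0.0166,0.0296,0],"rot":[2.85,-0.2,-1.05],"grip":0.044},{"translation":[0.016,0.0298,-0.0015],"rot":[2.85,-0.2,-1.05],"grip":0.044}]'

```text
t: 8.1
eef_pos: [0.5678, 0.2762, 0.2732]
tool_rot: [-0.053, 0.993, -0.107, 0.005]
contact_force: [0.9, -2.0, -3.5]
gripper_width: 0.574
```

Call:
send_rows --commands '[{"translation":[0.0155,0.03,-0.003],"rot":[2.85,-0.2,-1.05],"grip":0.044},{"translation":[0.015,0.03,-0.0046],"rot":[2.85,-0.2,-1.05],"grip":0.044},{"translation":[0.0144,0.03,-0.006],"rot":[2.85,-0.2,-1.05],"grip":0.044},{"translation":[0.0138,0.03,-0.0077],"rot":[2.85,-0.2,-1.05],"grip":0.044},{"translation":[0.0132,0.03,-0.0092],"rot":[2.85,-0.2,-1.05],"grip":0.044}]'

```text
t: 8.52
eef_pos: [0.6103, 0.1064, 0.2707]
tool_rot: [-0.175, 0.983, -0.064, 0.011]
contact_force: [0.8, 0.1, -2.2]
gripper_width: 0.579
```

Call:
send_rows --commands '[{"translation":[0,0,0],"rot":[0,0,0],"grip":0.044},{"translation":[0,0,0],"rot":[0,0,0],"grip":0.044},{"translation":[0,0,0],"rot":[0,0,0],"grip":0.044},{"translation":[0,0,0],"rot":[0,0,0],"grip":0.044},{"translation":[0,0,0],"rot":[0,0,0],"grip":0.044}]'

```text
t: 8.93
eef_pos: [0.6097, 0.1104, 0.2696]
tool_rot: [-0.174, 0.983, -0.063, 0.01]
contact_force: [0.5, 1.3, -2.8]
gripper_width: 0.578
```

```bash
python3 - <<'E'
from g import *
from h import *
o,p,R=cur();print((R-Rlane).round(3))
go((lane(-.001,.362,.036),Rlane))
c=read_camera("wrist");cv2.imwrite("pics/w7.png",c["pixels"][:,:,::-1])
P=pcw(c);T=(P-p)@R
# box top in tool frame: z ahead ~ .031-.042=-.011
k=(abs(T[...,0])<.04)&(abs(T[...,1])<.06)&(abs(T[...,2]+.011)<.006)&(c["depth"]>0)
v=T[k];print(len(v),cv2.minAreaRect((v[:,:2]*1000).astype(np.float32)),np.median(v[:,2]))
c=read_camera("side");up(c["pixels"],230,60,430,210,4,"pics/s7.png")
E
```

```text
[[ 0.     0.001 -0.003]
 [ 0.002  0.     0.001]
 [-0.003 -0.     0.   ]]
t 8.93 p [0.6097 0.1104 0.2696] lane [-0.0021  0.3634  0.1068] F [ 0.5  1.3 -2.8] w 0.0494
2 rows rot [-0.01, 0.09, 0.04]
   [0.0007, 0.0007, 0.0354]
   [0.0006, 0.0007, 0.0354]
16953 ((-0.60748291015625, -4.5056915283203125), (68.05912780761719, 76.93003845214844), 89.857666015625) -0.008786497036074058
```

View pics/s7.png

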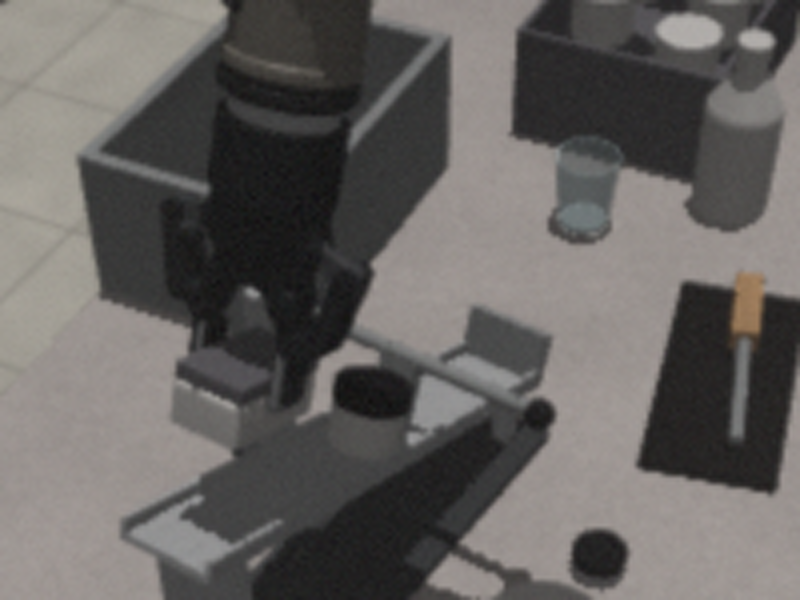

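View pics/w7.png

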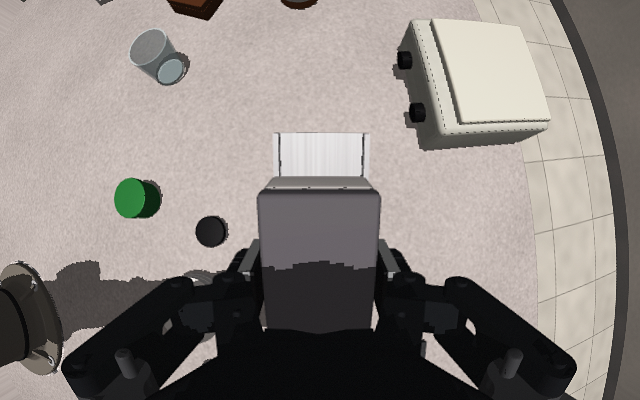

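The box is held level, square to the channel and centred (lid 258–380, lane 273–369). Lower and release.

Call:
send_rows --commands '[{"translation":[0.0007,0,0.03],"rot":[0,0,0],"grip":0.044},{"translation":[0.0003,0,0.025],"rot":[0,0,0],"grip":0.044},{"translation":[0,0,0.01],"rot":[0,0,0],"grip":0.044},{"translation":[0,0,0.005],"rot":[0,0,0],"grip":0.044},{"translation":[0,0,0],"rot":[0,0,0],"grip":0.044}]'

```text
t: 9.45
eef_pos: [0.6136, 0.1325, 0.2026]
tool_rot: [-0.173, 0.983, -0.064, 0.009]
contact_force: [0.1, 0.5, -1.8]
gripper_width: 0.577
```

```bash
python3 - <<'E'
from g import *
from h import *
go()
c=read_camera("side");up(c["pixels"],230,60,430,210,4,"pics/s8.png")
E
```

```text
t 9.45 p [0.6136 0.1325 0.2026] lane [-0.0011  0.3616  0.0362] F [ 0.1  0.5 -1.8] w 0.0493
```

View pics/s8.png

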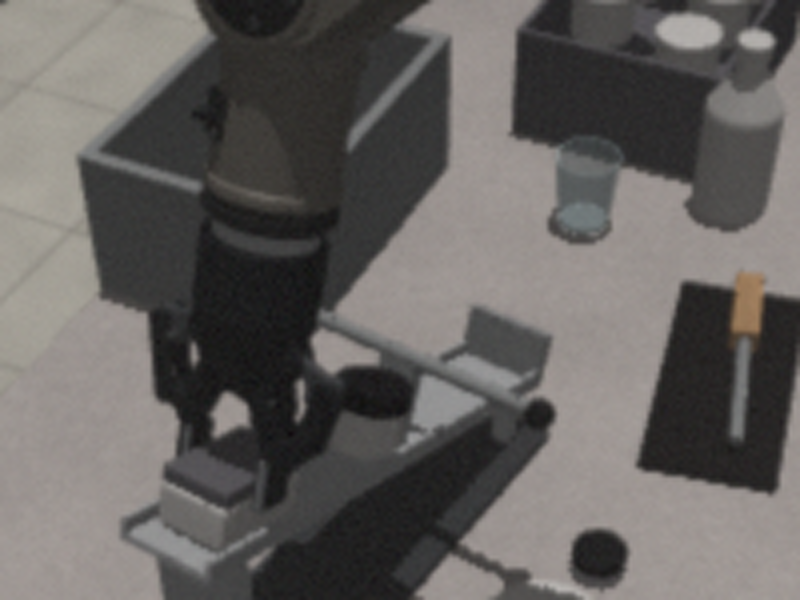

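Call:
send_rows --commands '[{"translation":[0,0,0],"rot":[0,0,0],"grip":0.085},{"translation":[0,0,0],"rot":[0,0,0],"grip":0.085},{"translation":[0,0,0],"rot":[0,0,0],"grip":0.085},{"translation":[0,0,0],"rot":[0,0,0],"grip":0.085},{"translation":[0,0,0],"rot":[0,0,0],"grip":0.085}]'

```text
t: 9.92
eef_pos: [0.6145, 0.1316, 0.2041]
tool_rot: [-0.173, 0.983, -0.064, 0.01]
contact_force: [-0.1, -0.6, -0.4]
gripper_width: 0.994
```

Call:
send_rows --commands '[{"translation":[0,0,0],"rot":[0,0,0],"grip":0.085},{"translation":[0,0,-0.025],"rot":[0,0,0],"grip":0.085},{"translation":[0,0,-0.035],"rot":[0,0,0],"grip":0.085},{"translation":[0,0,-0.035],"rot":[0,0,0],"grip":0.085},{"translation":[0,0,-0.02],"rot":[0,0,0],"grip":0.085}]'

```text
t: 10.33
eef_pos: [0.6105, 0.0912, 0.3154]
tool_rot: [-0.173, 0.983, -0.065, 0.012]
contact_force: [-0.3, -0.3, -0.1]
gripper_width: 0.995
```

```bash
python3 - <<'E'
from g import *
from h import *
c=read_camera("side");np.savez("s9.npz",**c);up(c["pixels"],230,60,430,210,4,"pics/s9.png")
q=(pc(c)-O)@np.array([X,Y,Z]).T
k=(abs(q[...,0])<.05)&(q[...,1]<.35)&(q[...,1]>.1)&(q[...,2]>.036)&(q[...,2]<.056)
v=q[k];h=np.histogram(v[:,1],bins=np.arange(.15,.35,.01));print(h)
go(([.46,.05,.30],down(0)),([.423,-.377,.2],down(15.4)))
E
```

```text
(array([ 1, 15, 30, 25, 35, 45, 46, 44, 36, 31, 35, 35, 37, 38, 38, 63,  1,
        0,  0]), array([0.15, 0.16, 0.17, 0.18, 0.19, 0.2 , 0.21, 0.22, 0.23, 0.24, 0.25,
       0.26, 0.27, 0.28, 0.29, 0.3 , 0.31, 0.32, 0.33, 0.34]))
t 10.38 p [0.612  0.0899 0.3186] lane [0.0028 0.3613 0.1596] F [ 1.3 -1.1  2.8] w 0.0848
5 rows rot [-4.0, -0.34, -1.51]
   [-0.0291, 0.0125, -0.0008]
   [-0.0294, 0.0117, 0.0002]
   [-0.0297, 0.0109, 0.0012]
   [-0.03, 0.01, 0.0021]
   [-0.0302, 0.009, 0.0029]
12 rows rot [0.0, 0.0, -1.28]
   [-0.0031, 0.0356, 0.0083]
   [-0.0039, 0.0355, 0.0083]
   [-0.0047, 0.0354, 0.0083]
   [-0.0055, 0.0353, 0.0083]
   [-0.0063, 0.0352, 0.0083]
   [-0.007, 0.035, 0.0083]
   [-0.0078, 0.0348, 0.0083]
   [-0.0086, 0.0347, 0.0083]
   [-0.0094, 0.0345, 0.0083]
   [-0.0101, 0.0342, 0.0083]
   [-0.0109, 0.034, 0.0083]
   [-0.0117, 0.0338, 0.0083]
```

View pics/s9.png

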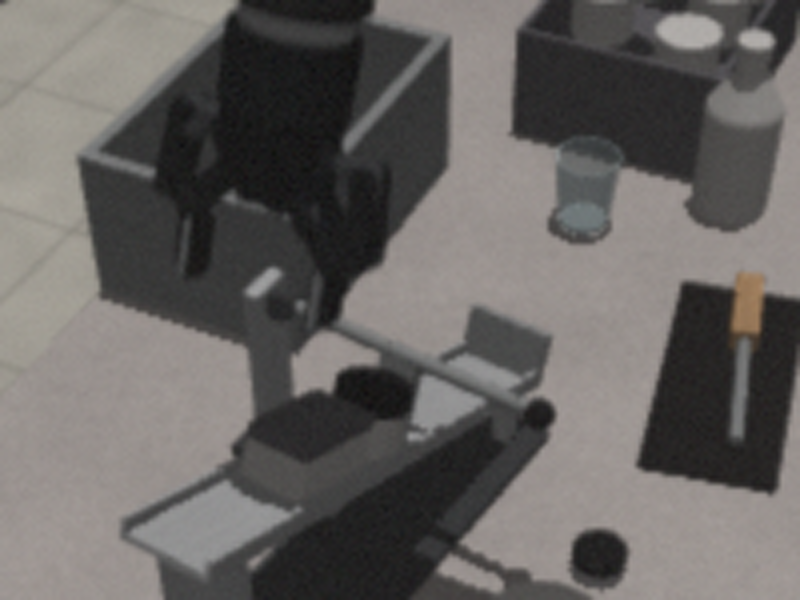

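The box sits right behind the jar at the pawl, spanning lane y about 0.23–0.308. Now to the rod.

Call:
send_rows --commands '[{"translation":[-0.029,0.0125,-0.001],"rot":[-4,-0.34,-1.5],"grip":0.085},{"translation":[-0.0294,0.0117,0],"rot":[-4,-0.34,-1.5],"grip":0.085},{"translation":[-0.0297,0.011,0.001],"rot":[-4,-0.34,-1.5],"grip":0.085},{"translation":[-0.03,0.01,0.002],"rot":[-4,-0.34,-1.5],"grip":0.085},{"translation":[-0.03,0.009,0.003],"rot":[-4,-0.34,-1.5],"grip":0.085}]'

```text
t: 10.8
eef_pos: [0.4564, 0.0514, 0.2949]
tool_rot: [0.001, 1.0, 0.002, -0.004]
contact_force: [0.6, -0.5, -0.3]
gripper_width: 0.999
```

Call:
send_rows --commands '[{"translation":[-0.0031,0.0356,0.004],"rot":[0,0,-1.28],"grip":0.085},{"translation":[-0.004,0.0355,0.004],"rot":[0,0,-1.28],"grip":0.085},{"translation":[-0.0047,0.0354,0.004],"rot":[0,0,-1.28],"grip":0.085},{"translation":[-0.0055,0.0353,0.004],"rot":[0,0,-1.28],"grip":0.085},{"translation":[-0.0063,0.0352,0.008],"rot":[0,0,-1.28],"grip":0.085}]'

```text
t: 11.22
eef_pos: [0.4421, -0.1275, 0.2715]
tool_rot: [-0.0, 0.998, 0.058, -0.004]
contact_force: [1.0, 0.8, -0.5]
gripper_width: 0.997
```

Call:
send_rows --commands '[{"translation":[-0.007,0.035,0.01],"rot":[0,0,-1.28],"grip":0.085},{"translation":[-0.0078,0.0348,0.01],"rot":[0,0,-1.28],"grip":0.085},{"translation":[-0.0086,0.0347,0.01],"rot":[0,0,-1.28],"grip":0.085},{"translation":[-0.0094,0.0345,0.015],"rot":[0,0,-1.28],"grip":0.085},{"translation":[-0.01,0.0342,0.015],"rot":[0,0,-1.28],"grip":0.085}]'

```text
t: 11.63
eef_pos: [0.4267, -0.3056, 0.2108]
tool_rot: [-0.0, 0.994, 0.114, -0.004]
contact_force: [0.3, -0.4, 1.1]
gripper_width: 0.997
```

Call:
send_rows --commands '[{"translation":[-0.011,0.034,0.015],"rot":[0,0,-1.28],"grip":0.085},{"translation":[-0.0117,0.0338,0.02],"rot":[0,0,-1.28],"grip":0.085},{"translation":[0,0,0],"rot":[0,0,0],"grip":0.085},{"translation":[0,0,0],"rot":[0,0,0],"grip":0.085},{"translation":[0,0,0],"rot":[0,0,0],"grip":0.085}]'

```text
t: 12.05
eef_pos: [0.4205, -0.3747, 0.1758]
tool_rot: [-0.001, 0.991, 0.135, -0.005]
contact_force: [0.8, 0.5, -0.0]
gripper_width: 0.996
```

```bash
python3 - <<'E'
from g import *
from h import *
c=read_camera("wrist");np.savez("w10.npz",**c);cv2.imwrite("pics/w10.png",c["pixels"][:,:,::-1]);P=pcw(c)
hsv=cv2.cvtColor(c["pixels"],cv2.COLOR_RGB2HSV)
m=(cv2.inRange(hsv,(5,80,60),(22,255,255))>0)&(np.hypot(P[...,0]-.423,P[...,1]+.377)<.09)
p=P[m&(P[...,2]>.023)];print("handle",len(p),cv2.minAreaRect((p[:,:2]*1000).astype(np.float32)),np.median(p[:,2]))
p=P[(abs(P[...,0]-.39)<.06)&(P[...,1]>-.32)&(P[...,1]<-.19)&(P[...,2]>.014)&(P[...,2]<.03)]
print("shaft",len(p),cv2.minAreaRect((p[:,:2]*1000).astype(np.float32)))
go(([.423,-.377,.06],down(15.4)))
E
```

```text
handle 2163 ((417.9026794433594, -362.77276611328125), (23.975574493408203, 109.60265350341797), 15.088610649108887) 0.02753756882129149
shaft 1425 ((392.23565673828125, -272.5326232910156), (11.87026596069336, 100.48038482666016), 15.432461738586426)
t 12.1 p [ 0.421  -0.3742  0.1763] lane [-0.1268 -0.1429  0.1917] F [-0.2 -0.6 -0.5] w 0.0853
3 rows rot [-0.06, 0.16, 0.07]
   [0.0007, 0.0012, 0.0388]
   [0.0006, 0.0012, 0.0388]
   [0.0005, 0.0011, 0.0388]
```

View pics/w10.png

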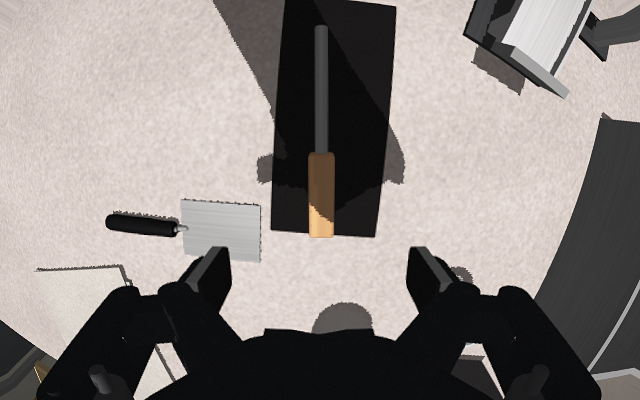

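Call:
send_rows --commands '[{"translation":[0.001,0.002,0.035],"rot":[0,0.3,0],"grip":0.055},{"translation":[0.0005,0.001,0.035],"rot":[0,0.2,0],"grip":0.055},{"translation":[0,0,0.035],"rot":[0,0,0],"grip":0.055},{"translation":[0,0,0.03],"rot":[0,0,0],"grip":0.055},{"translation":[0,0,0.01],"rot":[0,0,0],"grip":0.055}]' --force 60

```text
t: 12.52
eef_pos: [0.4215, -0.3741, 0.0282]
tool_rot: [-0.003, 0.991, 0.137, -0.002]
contact_force: [-0.7, 0.4, -0.7]
gripper_width: 0.646
```

```bash
python3 - <<'E'
from g import *
from h import *
go(([.4225,-.377,.025],down(15.4)))
c=read_camera("side");up(c["pixels"],340,90,490,240,4,"pics/s11.png")
E
```

```text
t 12.52 p [ 0.4215 -0.3741  0.0282] lane [-0.1263 -0.1935  0.0525] F [-0.7  0.4 -0.7] w 0.0551
1 rows rot [-0.41, 0.14, 0.3]
   [0.0002, 0.0031, 0.0031]
```

View pics/s11.png

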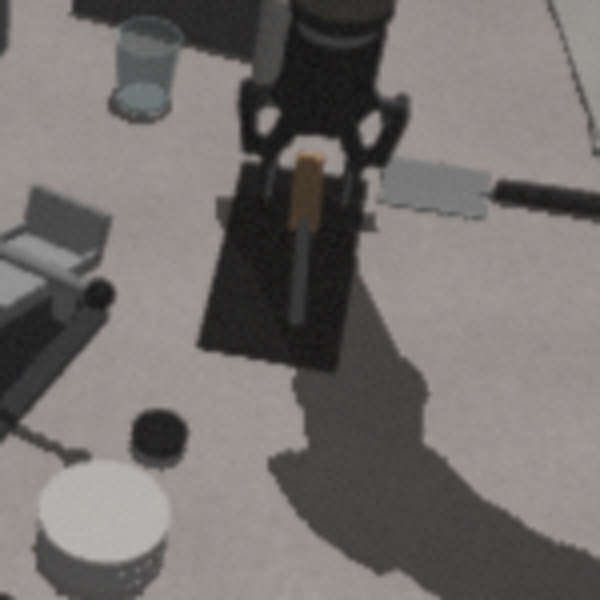

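The fingers straddle the wooden handle at crop (307,185). Small correction, then close and lift.

Call:
send_rows --commands '[{"translation":[0,0.003,0.003],"rot":[-0.3,0,0.3],"grip":0.055},{"translation":[0,0,0],"rot":[0,0,0],"grip":0.018},{"translation":[0,0,0],"rot":[0,0,0],"grip":0.018},{"translation":[0,0,0],"rot":[0,0,0],"grip":0.018},{"translation":[0,0,0],"rot":[0,0,0],"grip":0.018}]' --force 60

```text
t: 12.98
eef_pos: [0.4242, -0.3812, 0.0303]
tool_rot: [0.002, 0.991, 0.133, 0.001]
contact_force: [0.2, 2.5, 5.6]
gripper_width: 0.262
```

Call:
send_rows --commands '[{"translation":[0,0,0],"rot":[0,0,0],"grip":0.018},{"translation":[0,0,-0.02],"rot":[0,0,0],"grip":0.018},{"translation":[0,0,-0.035],"rot":[0,0,0],"grip":0.018},{"translation":[0,0,-0.035],"rot":[0,0,0],"grip":0.018},{"translation":[0,0,-0.035],"rot":[0,0,0],"grip":0.018}]'

```text
t: 13.4
eef_pos: [0.4226, -0.38, 0.1556]
tool_rot: [0.002, 0.991, 0.132, 0.0]
contact_force: [0.8, -0.9, -0.7]
gripper_width: 0.266
```

Call:
send_rows --commands '[{"translation":[0,0,0],"rot":[0,0,0],"grip":0.018},{"translation":[0,0,0],"rot":[0,0,0],"grip":0.018},{"translation":[0,0,0],"rot":[0,0,0],"grip":0.018},{"translation":[0,0,0],"rot":[0,0,0],"grip":0.018},{"translation":[0,0,0],"rot":[0,0,0],"grip":0.018}]'

```text
t: 13.82
eef_pos: [0.422, -0.3793, 0.1518]
tool_rot: [0.0, 0.991, 0.133, -0.001]
contact_force: [0.5, 0.2, -1.5]
gripper_width: 0.267
```

```bash
python3 - <<'E'
from g import *
from h import *
o,p,R=cur()
go()
c=read_camera("wrist");np.savez("w12.npz",**c);cv2.imwrite("pics/w12.png",c["pixels"][:,:,::-1]);T=(pcw(c)-p)@R
v=T[(abs(T[...,0])<.02)&(T[...,1]<-.045)&(T[...,1]>-.18)&(abs(T[...,2]-.005)<.025)&(c["depth"]>0)]
print(len(v))
for a in np.arange(-.17,-.04,.015):
    k=v[(v[:,1]>=a)&(v[:,1]<a+.015)]
    if len(k): print(a.round(3),len(k),k.mean(0).round(4),np.percentile(k[:,2],5).round(4))
print(v[:,1].min())
E
```

```text
t 13.82 p [ 0.422  -0.3793  0.1518] lane [-0.1251 -0.1559  0.1704] F [ 0.5  0.2 -1.5] w 0.0228
4548
-0.125 653 [-0.001  -0.1159  0.0096] 0.0076
-0.11 862 [-0.0009 -0.1025  0.0096] 0.0077
-0.095 937 [-0.0008 -0.0874  0.0098] 0.0077
-0.08 932 [-0.0006 -0.0725  0.0097] 0.0078
-0.065 883 [-0.0008 -0.0574  0.0098] 0.0079
-0.05 281 [-0.0006 -0.0475  0.0097] 0.0079
-0.1230618964948191
```

View pics/w12.png

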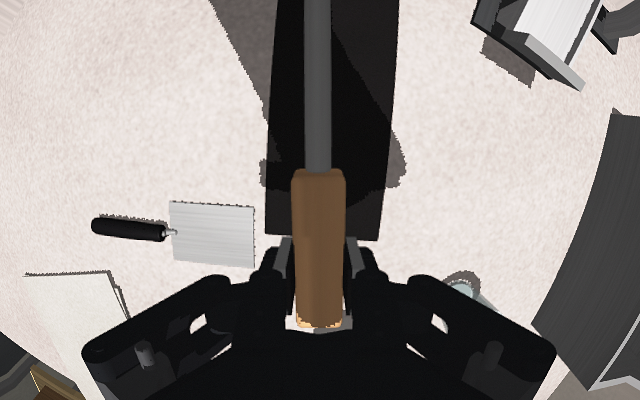

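The rod is firmly held, parallel to tool −y, with the shaft axis about 14 mm ahead of the TCP. Next I'll locate the pawl arm accurately.

```bash
python3 - <<'E'
from g import *
from h import *
A=np.array([X,Y,Z]).T
for n,f in(("s9.npz",pc),("scene3.npz",pc),("wrist0.npz",pcw)):
    c=load(n);L=(f(c)-O)@A
    for a in(-.095,-.08,-.065,-.05):
        k=L[(abs(L[...,0]-a)<.0075)&(abs(L[...,1]-.166)<.03)&(abs(L[...,2]-.06)<.025)&(c["depth"]>0)]
        if len(k)>3: print(n,a,len(k),"y",np.percentile(k[:,1],[5,50,95]).round(4),"z max",np.percentile(k[:,2],[50,95]).round(4))
for s in (-.064,): pass
R=down(-7.4)
def tcp(contact,ty,lift=0): # shaft axis point at tool (−.0008,ty,.0137) located at contact
    return contact-R@np.array([-.0008,ty,.0137])
ca=lane(-.065,.166,.06);print("arm pt",ca.round(4))
under=ca-[0,0,.022]
print("final",tcp(under,-.115).round(4),tolane(tcp(under,-.115)).round(3))
go((tcp(under,-.20),R),(tcp(under,-.115),R))
E
```

```text
s9.npz -0.095 23 y [0.1657 0.1692 0.1721] z max [0.0641 0.0678]
s9.npz -0.08 24 y [0.1647 0.1699 0.1721] z max [0.0642 0.0671]
s9.npz -0.065 20 y [0.1648 0.1698 0.1718] z max [0.0649 0.0675]
s9.npz -0.05 22 y [0.1639 0.169  0.1719] z max [0.0636 0.0673]
scene3.npz -0.095 22 y [0.1625 0.1675 0.1726] z max [0.0643 0.0692]
scene3.npz -0.08 18 y [0.1627 0.1676 0.1727] z max [0.0661 0.0676]
scene3.npz -0.065 22 y [0.1628 0.1676 0.1727] z max [0.0663 0.0684]
scene3.npz -0.05 20 y [0.1629 0.1677 0.1728] z max [0.0655 0.0695]
wrist0.npz -0.095 177 y [0.1648 0.171  0.173 ] z max [0.0634 0.0656]
wrist0.npz -0.08 182 y [0.1654 0.171  0.1726] z max [0.063  0.0657]
wrist0.npz -0.065 198 y [0.1653 0.1712 0.173 ] z max [0.0631 0.0655]
wrist0.npz -0.05 216 y [0.1653 0.1709 0.1728] z max [0.0631 0.0658]
arm pt [ 0.5255 -0.0496  0.1582]
final [ 0.5115 -0.1637  0.1499] [-0.064  0.055  0.092]
t 13.87 p [ 0.4221 -0.3794  0.1518] lane [-0.125  -0.1561  0.1705] F [ 0.2  0.  -0.8] w 0.0224
4 rows rot [0.01, 0.03, 5.66]
   [0.0275, -0.0266, 0.0004]
   [0.0248, -0.0291, 0.0004]
   [0.0218, -0.0314, 0.0005]
   [0.0186, -0.0334, 0.0005]
3 rows rot [0.0, 0.0, 0.0]
   [-0.0, -0.0283, 0.0]
   [-0.0, -0.0283, 0.0]
   [-0.0, -0.0283, 0.0]
```

Call:
send_rows --commands '[{"translation":[0.0275,-0.0266,0.0004],"rot":[0,0,5.66],"grip":0.018},{"translation":[0.0248,-0.029,0.0004],"rot":[0,0,5.66],"grip":0.018},{"translation":[0.0218,-0.0314,0.0005],"rot":[0,0,5.66],"grip":0.018},{"translation":[0.0186,-0.0334,0.0005],"rot":[0,0,5.66],"grip":0.018},{"translation":[0,0,0],"rot":[0,0,0],"grip":0.018}]'

```text
t: 14.28
eef_pos: [0.5061, -0.2392, 0.1496]
tool_rot: [-0.001, 0.998, -0.061, 0.0]
contact_force: [0.8, 1.5, -1.1]
gripper_width: 0.262
```

Call:
send_rows --commands '[{"translation":[0,0,0],"rot":[0,0,0],"grip":0.018},{"translation":[0,0,0],"rot":[0,0,0],"grip":0.018},{"translation":[0,0,0],"rot":[0,0,0],"grip":0.018},{"translation":[0,0,0],"rot":[0,0,0],"grip":0.018},{"translation":[0,0,0],"rot":[0,0,0],"grip":0.018}]'

```text
t: 14.7
eef_pos: [0.5004, -0.2502, 0.151]
tool_rot: [0.001, 0.998, -0.066, 0.0]
contact_force: [0.0, 1.0, -2.0]
gripper_width: 0.261
```

```bash
python3 - <<'E'
from g import *
from h import *
R=down(-7.4);ca=lane(-.065,.166,.06);o,p,RR=cur();print((RR-R).round(3))
for n in("scene","side"):
    c=read_camera(n);np.savez(n+"13.npz",**c)
    up(c["pixels"],*((230,160,390,300) if n=="scene" else (300,80,460,220)),4,f"pics/{n}13.png")
    # shaft pts in tool frame
    T=(pc(c)-p)@RR
    v=T[(abs(T[...,0])<.02)&(T[...,1]<-.05)&(T[...,1]>-.19)&(abs(T[...,2]-.0137)<.015)&(c["depth"]>0)]
    if len(v): print(n,len(v),v[:,1].min().round(4),np.median(v[:,0]).round(4),np.percentile(v[:,2],[5,50]).round(4))
under=ca-[0,0,.022]
go((under-R@np.array([-.0008,-.115,.0137]),R))
E
```

```text
[[-0.    -0.003  0.   ]
 [-0.003  0.    -0.003]
 [ 0.     0.003  0.   ]]
scene 176 -0.1629 0.0044 [0.0053 0.0091]
side 122 -0.1636 -0.0031 [0.0057 0.0088]
t 14.8 p [ 0.5007 -0.2497  0.151 ] lane [-0.0638 -0.0259  0.1223] F [ 0.2  0.6 -2.1] w 0.0225
3 rows rot [0.05, -0.01, -0.04]
   [-0.0002, -0.0289, 0.0003]
   [-0.0002, -0.0289, 0.0003]
   [-0.0002, -0.0289, 0.0004]
```

View pics/scene13.png

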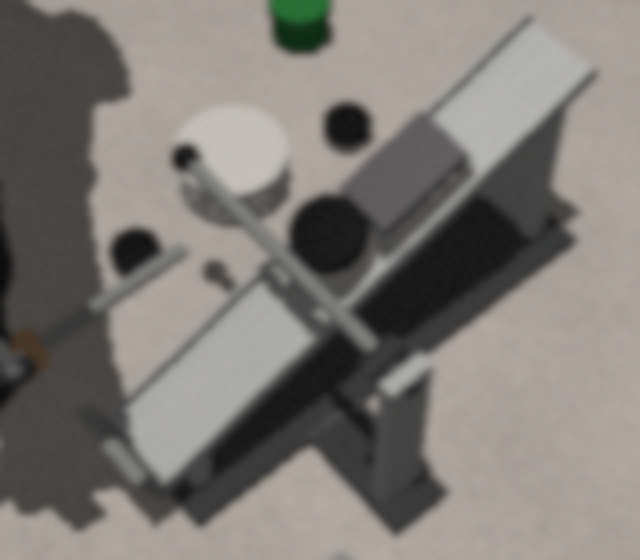

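View pics/side13.png

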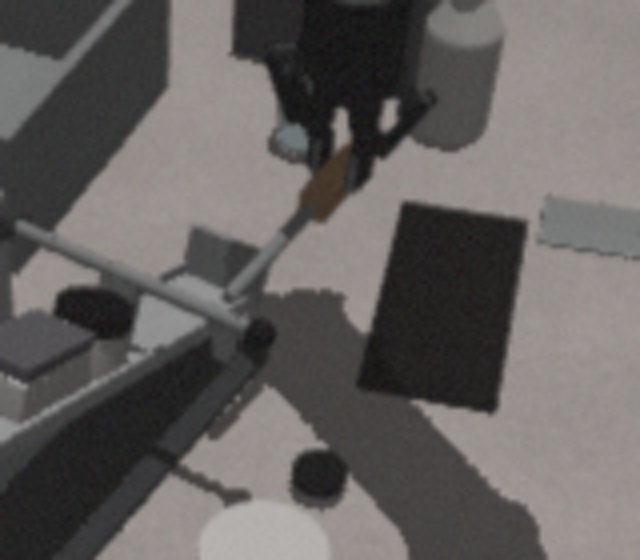

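The shaft tip is near the arm, in line and below it, with the tip 163 mm ahead of the TCP. Insert.

Call:
send_rows --commands '[{"translation":[0,-0.02,0.0005],"rot":[0,0,0],"grip":0.018},{"translation":[0,-0.022,0.0005],"rot":[0,0,0],"grip":0.018},{"translation":[0,-0.022,0],"rot":[0,0,0],"grip":0.018},{"translation":[0,-0.022,0],"rot":[0,0,0],"grip":0.018},{"translation":[0,0,0],"rot":[0,0,0],"grip":0.018}]'

```text
t: 15.22
eef_pos: [0.5132, -0.1587, 0.1496]
tool_rot: [-0.0, 0.998, -0.062, 0.0]
contact_force: [1.3, -0.6, -0.9]
gripper_width: 0.26
```

```bash
python3 - <<'E'
from g import *
from h import *
o,p,R=cur();c=read_camera("side")
up(c["pixels"],300,80,460,220,4,"pics/s14.png")
ca=lane(-.065,.166,.06);print("arm in tool",((ca-p)@R).round(4))
# lift targets: angle th, contact r=.165 along arm, shaft axis 12mm below arm axis normal
def under(th,gap=0.012):
    h=lane(.1,.166,.06);a=-np.cos(th)*X+np.sin(th)*Z;n=-(np.sin(th)*X+np.cos(th)*Z)
    return h+.165*a+n*gap
R0=down(-7.4)
P=[under(t)-R0@np.array([-.0008,-.115,.0137]) for t in(0,.2,.4,.6,.7)]
go(*[(q,R0,k) for q,k in zip(P,(1,2,2,2,1))])
E
```

```text
arm in tool [-0.0013 -0.1098 -0.0085]
t 15.27 p [ 0.5128 -0.161   0.1497] lane [-0.0632  0.0577  0.0905] F [-0.5 -0.6 -0.3] w 0.0221
1 rows rot [0.06, -0.03, 0.22]
   [-0.001, -0.0013, -0.0108]
2 rows rot [0.0, 0.0, 0.0]
   [0.0005, 0.0056, -0.0155]
   [0.0005, 0.0056, -0.0155]
2 rows rot [0.0, 0.0, 0.0]
   [0.0037, 0.0055, -0.0151]
   [0.0037, 0.0055, -0.0151]
2 rows rot [0.0, 0.0, 0.0]
   [0.0068, 0.0051, -0.0141]
   [0.0068, 0.0051, -0.0141]
1 rows rot [0.0, 0.0, 0.0]
   [0.009, 0.0047, -0.013]
```

View pics/s14.png

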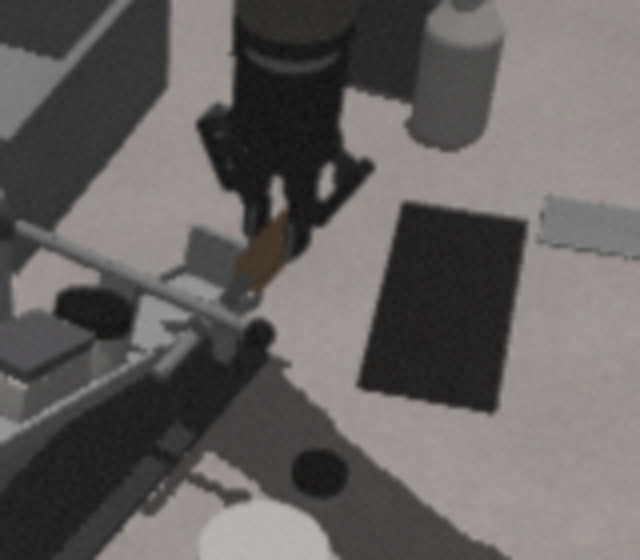

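The shaft passes under the arm, with its tip beyond at crop (178,355). Now lift along the arc.

Call:
send_rows --commands '[{"translation":[-0.001,0.001,-0.009],"rot":[0,0,0.2],"grip":0.018},{"translation":[0.0003,0.003,-0.009],"rot":[0,0,0],"grip":0.018},{"translation":[0.0004,0.004,-0.011],"rot":[0,0,0],"grip":0.018},{"translation":[0.001,0.0045,-0.013],"rot":[0,0,0],"grip":0.018},{"translation":[0.003,0.005,-0.0145],"rot":[0,0,0],"grip":0.018}]'

```text
t: 15.68
eef_pos: [0.5129, -0.183, 0.2078]
tool_rot: [0.001, 0.998, -0.067, 0.0]
contact_force: [0.5, 0.1, -1.3]
gripper_width: 0.263
```

Call:
send_rows --commands '[{"translation":[0.0035,0.0055,-0.015],"rot":[0,0,0],"grip":0.018},{"translation":[0.0045,0.0055,-0.015],"rot":[0,0,0],"grip":0.018},{"translation":[0.0068,0.005,-0.0141],"rot":[0,0,0],"grip":0.018},{"translation":[0.0068,0.005,-0.014],"rot":[0,0,0],"grip":0.018},{"translation":[0.004,0.002,-0.007],"rot":[0,0,0],"grip":0.018}]'

```text
t: 16.1
eef_pos: [0.5366, -0.2101, 0.2747]
tool_rot: [0.002, 0.998, -0.068, 0.002]
contact_force: [0.2, -0.8, -1.5]
gripper_width: 0.26
```

```bash
python3 - <<'E'
from g import *
from h import *
go()
c=read_camera("side");up(c["pixels"],270,60,430,200,4,"pics/s15.png")
E
```

```text
t 16.1 p [ 0.5366 -0.2101  0.2747] lane [-0.0333  0.0577  0.2235] F [ 0.2 -0.8 -1.5] w 0.0222
```

View pics/s15.png

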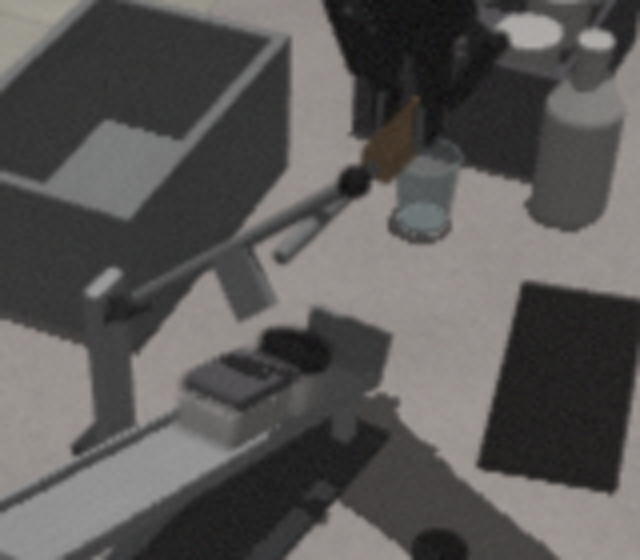

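Both parts have already slid down under the raised pawl. I'll hold a moment and verify.

Call:
send_rows --commands '[{"translation":[0,0,0],"rot":[0,0,0],"grip":0.018},{"translation":[0,0,0],"rot":[0,0,0],"grip":0.018},{"translation":[0,0,0],"rot":[0,0,0],"grip":0.018},{"translation":[0,0,0],"rot":[0,0,0],"grip":0.018},{"translation":[0,0,0],"rot":[0,0,0],"grip":0.018}]'

```text
t: 16.57
eef_pos: [0.5355, -0.2068, 0.2709]
tool_rot: [0.001, 0.998, -0.066, -0.0]
contact_force: [-0.5, 0.0, -1.3]
gripper_width: 0.261
```

Call:
send_rows --commands '[{"translation":[0,0,0],"rot":[0,0,0],"grip":0.018},{"translation":[0,0,0],"rot":[0,0,0],"grip":0.018},{"translation":[0,0,0],"rot":[0,0,0],"grip":0.018},{"translation":[0,0,0],"rot":[0,0,0],"grip":0.018},{"translation":[0,0,0],"rot":[0,0,0],"grip":0.018}]'

```text
t: 16.98
eef_pos: [0.536, -0.2072, 0.2715]
tool_rot: [0.001, 0.998, -0.066, 0.0]
contact_force: [-0.3, -0.2, -1.2]
gripper_width: 0.264
```

```bash
python3 - <<'E'
from g import *
from h import *
c=read_camera("side");up(c["pixels"],270,60,430,200,4,"pics/s16.png")
q=(pc(c)-O)@np.array([X,Y,Z]).T
k=(abs(q[...,0])<.035)&(q[...,1]<.3)&(q[...,1]>-.02)&(q[...,2]>.036)&(q[...,2]<.056)
print(np.histogram(q[k][:,1],bins=np.arange(-.02,.2,.01)))
def under(th,gap=0.012):
    h=lane(.1,.166,.06);a=-np.cos(th)*X+np.sin(th)*Z;n=-(np.sin(th)*X+np.cos(th)*Z)
    return h+.165*a+n*gap
R0=down(-7.4)
P=[under(t)-R0@np.array([-.0008,-.115,.0137]) for t in(.6,.4,.2,0)]+[under(0,.026)-R0@np.array([-.0008,-.115,.0137])]
P.append(P[-1]+R0@np.array([0,.09,0]))
go(*[(q,R0,k) for q,k in zip(P,(2,2,2,2,2,4))])
E
```

```text
(array([ 2, 15, 14, 19, 22, 35, 38, 30, 24, 23, 29, 29, 27, 24, 29, 44,  0,
        0,  0,  0,  0]), array([-0.02, -0.01,  0.  ,  0.01,  0.02,  0.03,  0.04,  0.05,  0.06,
        0.07,  0.08,  0.09,  0.1 ,  0.11,  0.12,  0.13,  0.14,  0.15,
        0.16,  0.17,  0.18,  0.19]))
t 17.03 p [ 0.536  -0.2072  0.2715] lane [-0.0343  0.0592  0.2195] F [ 0.2  0.3 -0.9] w 0.0224
2 rows rot [0.07, -0.02, -0.1]
   [-0.0039, -0.0057, 0.0107]
   [-0.0039, -0.0057, 0.0107]
2 rows rot [0.0, 0.0, 0.0]
   [-0.0068, -0.0051, 0.0141]
   [-0.0068, -0.0051, 0.0141]
2 rows rot [0.0, 0.0, 0.0]
   [-0.0037, -0.0055, 0.0151]
   [-0.0037, -0.0055, 0.0151]
2 rows rot [0.0, 0.0, 0.0]
   [-0.0005, -0.0056, 0.0155]
   [-0.0005, -0.0056, 0.0155]
2 rows rot [0.0, 0.0, 0.0]
   [0.0, -0.0024, 0.0066]
   [0.0, -0.0024, 0.0066]
4 rows rot [0.0, 0.0, 0.0]
   [0.0, 0.0225, 0.0]
   [0.0, 0.0225, 0.0]
   [0.0, 0.0225, 0.0]
   [0.0, 0.0225, 0.0]
```

View pics/s16.png

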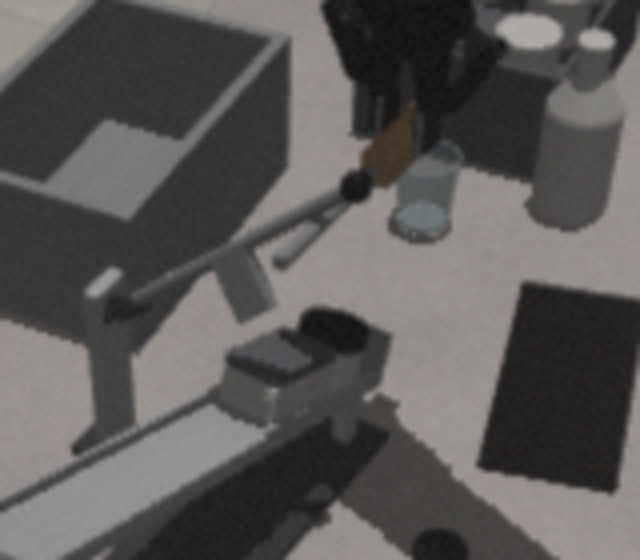

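Both are at the bottom, box end at lane y≈0.136 as predicted. Lower the pawl along the same arc.

Call:
send_rows --commands '[{"translation":[-0.0039,-0.0055,0.0107],"rot":[0,0,0],"grip":0.018},{"translation":[-0.0039,-0.0055,0.0107],"rot":[0,0,0],"grip":0.018},{"translation":[-0.0068,-0.005,0.014],"rot":[0,0,0],"grip":0.018},{"translation":[-0.0068,-0.005,0.014],"rot":[0,0,0],"grip":0.018},{"translation":[-0.0037,-0.0055,0.015],"rot":[0,0,0],"grip":0.018}]'

```text
t: 17.45
eef_pos: [0.5141, -0.1777, 0.2067]
tool_rot: [0.001, 0.998, -0.067, 0.0]
contact_force: [-1.0, -0.1, -2.0]
gripper_width: 0.263
```

Call:
send_rows --commands '[{"translation":[-0.0037,-0.0055,0.015],"rot":[0,0,0],"grip":0.018},{"translation":[-0.0005,-0.0055,0.0155],"rot":[0,0,0],"grip":0.018},{"translation":[-0.0005,-0.0055,0.0155],"rot":[0,0,0],"grip":0.018},{"translation":[0,-0.002,0.008],"rot":[0,0,0],"grip":0.018},{"translation":[0,-0.002,0.008],"rot":[0,0,0],"grip":0.018}]'

```text
t: 17.87
eef_pos: [0.5129, -0.1568, 0.1445]
tool_rot: [0.001, 0.998, -0.066, 0.0]
contact_force: [0.5, -0.6, -1.2]
gripper_width: 0.263
```

```bash
python3 - <<'E'
from g import *
from h import *
o,p,R=cur();go();ca=lane(-.065,.166,.06);print("arm in tool",((ca-p)@R).round(4))
c=read_camera("side");up(c["pixels"],270,60,430,200,4,"pics/s17.png")
E
```

```text
t 17.87 p [ 0.5129 -0.1568  0.1445] lane [-0.0637  0.0599  0.0841] F [ 0.5 -0.6 -1.2] w 0.0224
arm in tool [-0.0016 -0.1079 -0.0139]
```

View pics/s17.png

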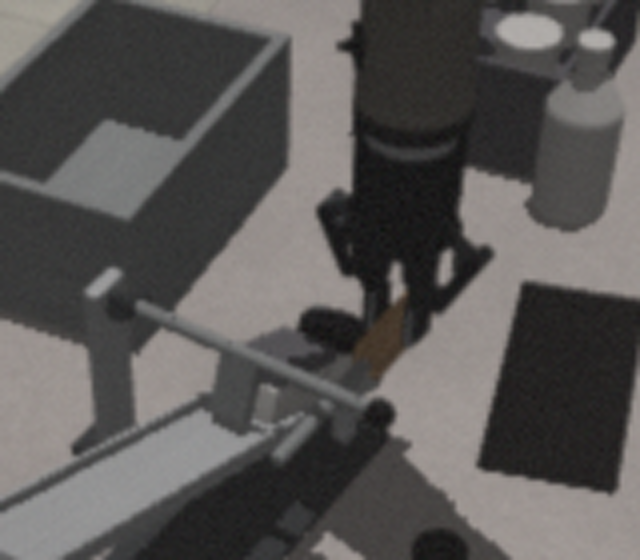

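The pawl is shut and the shaft hangs 27 mm below the arm. I'll withdraw and take the rod back to the mat.

Call:
send_rows --commands '[{"translation":[0,0.022,0],"rot":[0,0,0],"grip":0.018},{"translation":[0,0.03,0],"rot":[0,0,0],"grip":0.018},{"translation":[0,0.03,0],"rot":[0,0,0],"grip":0.018},{"translation":[0,0.03,0],"rot":[0,0,0],"grip":0.018},{"translation":[0,0,0],"rot":[0,0,0],"grip":0.018}]'

```text
t: 18.33
eef_pos: [0.4964, -0.276, 0.1467]
tool_rot: [0.004, 0.997, -0.071, 0.001]
contact_force: [-0.3, -0.8, -0.8]
gripper_width: 0.262
```

```bash
python3 - <<'E'
from g import *
R=down(15.3)
go(([.4215,-.372,.12],R),([.4215,-.372,.032],R))
E
```

```text
t 18.33 p [ 0.4964 -0.276   0.1467] lane [-0.0647 -0.0525  0.1274] F [-0.3 -0.8 -0.8] w 0.0224
4 rows rot [0.11, -0.03, -5.85]
   [-0.0152, 0.0263, 0.0068]
   [-0.0178, 0.0247, 0.0068]
   [-0.0202, 0.0227, 0.0067]
   [-0.0224, 0.0206, 0.0067]
3 rows rot [0.0, 0.0, 0.0]
   [0.0, 0.0, 0.0293]
   [0.0, 0.0, 0.0293]
   [0.0, 0.0, 0.0293]
```

Call:
send_rows --commands '[{"translation":[-0.0152,0.0263,0.0068],"rot":[0.1,0,-5.85],"grip":0.018},{"translation":[-0.0178,0.0247,0.0068],"rot":[0.1,0,-5.85],"grip":0.018},{"translation":[-0.0202,0.0227,0.0067],"rot":[0.1,0,-5.85],"grip":0.018},{"translation":[-0.0224,0.0206,0.0067],"rot":[0.1,0,-5.85],"grip":0.018},{"translation":[0,0,0.02],"rot":[0,0,0],"grip":0.018}]'

```text
t: 18.75
eef_pos: [0.42, -0.3727, 0.101]
tool_rot: [0.001, 0.991, 0.135, 0.001]
contact_force: [-0.1, -0.7, -1.5]
gripper_width: 0.265
```

Call:
send_rows --commands '[{"translation":[0,0,0.02],"rot":[0,0,0],"grip":0.018},{"translation":[0,0,0.02],"rot":[0,0,0],"grip":0.018},{"translation":[0,0,0.012],"rot":[0,0,0],"grip":0.018},{"translation":[0,0,0],"rot":[0,0,0],"grip":0.018},{"translation":[0,0,0],"rot":[0,0,0],"grip":0.018}]'

```text
t: 19.17
eef_pos: [0.4238, -0.3643, 0.0464]
tool_rot: [-0.002, 0.991, 0.137, 0.0]
contact_force: [0.3, 0.3, -0.5]
gripper_width: 0.263
```

```bash
python3 - <<'E'
from g import *
R=down(15.3)
go(([.4215,-.372,.032],R))
E
```

```text
t 19.17 p [ 0.4238 -0.3643  0.0464] lane [-0.1253 -0.1778  0.0662] F [ 0.3  0.3 -0.5] w 0.0225
1 rows rot [-0.26, -0.04, 0.49]
   [-0.0044, 0.0069, 0.0143]
```

Call:
send_rows --commands '[{"translation":[-0.003,0.003,0.009],"rot":[-0.2,0,0.3],"grip":0.018},{"translation":[0,0,0.004],"rot":[0,0,0],"grip":0.018},{"translation":[0,0,0.002],"rot":[0,0,0],"grip":0.018},{"translation":[0,0,0],"rot":[0,0,0],"grip":0.018},{"translation":[0,0,0],"rot":[0,0,0],"grip":0.018}]'

```text
t: 19.58
eef_pos: [0.4218, -0.3678, 0.0314]
tool_rot: [-0.0, 0.991, 0.135, 0.001]
contact_force: [0.4, -0.7, -1.3]
gripper_width: 0.267
```

Call:
send_rows --commands '[{"translation":[0,0,0.001],"rot":[0,0,0],"grip":0.018},{"translation":[0,0,0],"rot":[0,0,0],"grip":0.055},{"translation":[0,0,0],"rot":[0,0,0],"grip":0.055},{"translation":[0,0,0],"rot":[0,0,0],"grip":0.055},{"translation":[0,0,0],"rot":[0,0,0],"grip":0.055}]'

```text
t: 20.0
eef_pos: [0.4218, -0.3678, 0.0304]
tool_rot: [-0.0, 0.991, 0.135, 0.001]
contact_force: [-0.6, -0.1, -0.2]
gripper_width: 0.646
```

Call:
send_rows --commands '[{"translation":[0,0,-0.015],"rot":[0,0,0],"grip":0.055},{"translation":[0,0,-0.035],"rot":[0,0,0],"grip":0.055},{"translation":[0,0,-0.04],"rot":[0,0,0],"grip":0.055},{"translation":[0,0,-0.04],"rot":[0,0,0],"grip":0.055},{"translation":[0,0,-0.04],"rot":[0,0,0],"grip":0.055}]'

```text
t: 20.42
eef_pos: [0.421, -0.3678, 0.202]
tool_rot: [-0.001, 0.991, 0.135, 0.0]
contact_force: [0.7, -0.2, 0.5]
gripper_width: 0.646
```

Call:
send_rows --commands '[{"translation":[0,0,0],"rot":[0,0,0],"grip":0.055},{"translation":[0,0,0],"rot":[0,0,0],"grip":0.055},{"translation":[0,0,0],"rot":[0,0,0],"grip":0.055},{"translation":[0,0,0],"rot":[0,0,0],"grip":0.055},{"translation":[0,0,0],"rot":[0,0,0],"grip":0.055}]'

```text
t: 20.83
eef_pos: [0.4208, -0.3673, 0.1986]
tool_rot: [-0.001, 0.991, 0.135, -0.001]
contact_force: [0.5, -0.3, 0.0]
gripper_width: 0.64
```

```bash
python3 - <<'E'
from g import *
from h import *
go()
for n in("side","scene"):
    c=read_camera(n);np.savez(n+"F.npz",**c);cv2.imwrite(f"pics/{n}F.png",c["pixels"][:,:,::-1])
E
sed -e 's/side0/sideF/;s/scene0/sceneF/' m.py > m2.py; python3 m2.py
python3 - <<'E'
import sys;sys.path.insert(0,'.')
import os;os.chdir('.')
from g import *
from h import *
A=np.array([X,Y,Z]).T
for n in("sideF.npz","sceneF.npz"):
    q=(pc(load(n))-O)@A
    k=(abs(q[...,0])<.035)&(q[...,1]<.15)&(q[...,1]>-.01)&(q[...,2]>.036)&(q[...,2]<.056)
    print(n,np.percentile(q[k][:,1],[1,99]))
    k=q[(abs(q[...,0]+.065)<.01)&(abs(q[...,1]-.166)<.03)&(abs(q[...,2]-.06)<.025)];print("arm z",np.median(k[:,2]))
E
```

```text
t 20.83 p [ 0.4208 -0.3673  0.1986] lane [-0.1279 -0.1289  0.2104] F [ 0.5 -0.3  0. ] w 0.0546
jar side 0
jar scene 0
green side 375 circ ((359.8912353515625, 196.8931121826172), 28.66306495666504) rect ((360.5677185058594, 197.16477966308594), (54.23890686035156, 54.584693908691406), 38.241031646728516) z 0.0484
green scene 171 circ ((365.74029541015625, 197.72711181640625), 28.673263549804688) rect ((364.22247314453125, 196.110107421875), (51.76930236816406, 53.61677932739258), 42.96602249145508) z 0.0484
box side 0
box scene 0
dishes side 711 circ ((430.955322265625, 41.38439178466797), 47.14789962768555) rect ((431.5679016113281, 41.06488800048828), (89.30056762695312, 90.00105285644531), 55.19502639770508) z 0.0456
dishes scene 444 circ ((435.09521484375, 42.73423767089844), 46.70923614501953) rect ((432.9588623046875, 42.86225128173828), (86.67416381835938, 90.28271484375), 43.39021301269531) z 0.0453
potA side 172 circ ((466.7506103515625, 138.93792724609375), 22.057891845703125) rect ((467.79779052734375, 139.86233520507812), (37.76243209838867, 42.62226104736328), 24.8852272
[... 814 characters left out ...]
7702026367, 100.41737365722656), 16.007736206054688) 0.02129708220426052
mat side ((412.29742431640625, -302.5672912597656), (109.81510925292969, 236.9122772216797), 11.506196022033691)
handle scene 67 ((427.9572448730469, -393.772216796875), (20.888086318969727, 32.85525894165039), 58.891685485839844) 0.02836855864450838
shaft scene 139 ((394.80279541015625, -260.216552734375), (13.965994834899902, 105.59066009521484), 17.08806037902832) 0.021006572516006017
mat scene ((412.7711486816406, -302.74169921875), (111.89031982421875, 236.77090454101562), 12.366016387939453)
sideF.npz [-0.00700852  0.13553916]
arm z 0.06361809724345137
sceneF.npz [-0.00769743  0.13530552]
arm z 0.06517409861937956
```

View pics/sideF.png

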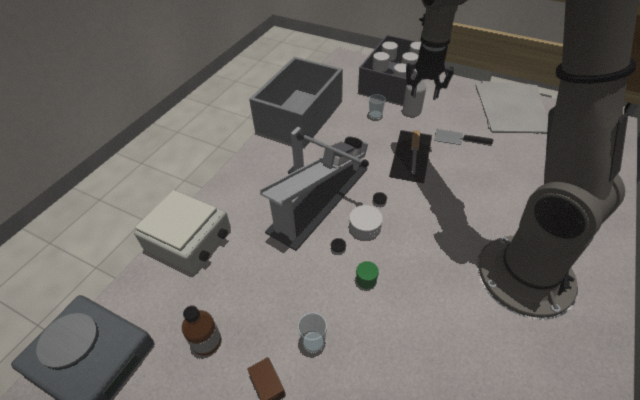

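View pics/sceneF.png

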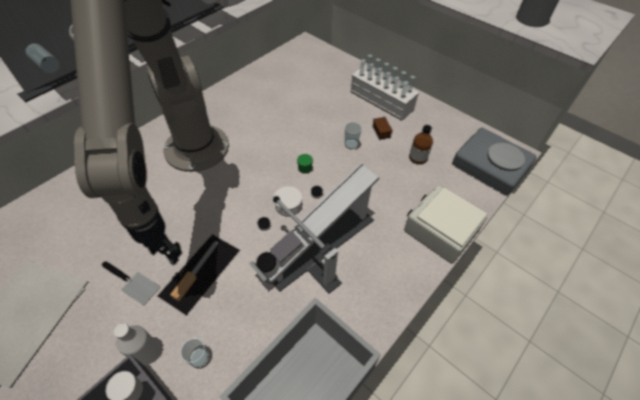

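The final views show:
- **Jar and box:** at the bottom stop, jar first.
- **Pawl:** shut.
- **Rod:** on the mat.
- **Bystanders:** unmoved.
- **Gripper:** clear of everything.

```bash
python3 - <<'E'
from station import *
print(hand_in())
E
```

```text
the job is handed in; nothing more can be done
None
```

I let the jar go upright just above the top of the slide, then the box, and both stopped in line at the shut pawl. I lifted the pawl's arm with the rod's shaft, and both slid to the bottom, jar first. Then I let the pawl down shut and laid the rod back on the mat. I handed in at about 21 s on the robot's clock.

**Last checks:**
- **Jar and box:** the jar is against the stop. The box's uphill end is at about lane y 0.135, where 0.136 was expected.
- **Pawl:** the arm is back at its shut height.
- **Rod:** it lies on the mat with its handle over it. The handle was partly in shadow, so its colour check caught only part of it. I relied on the shaft's position and the picture instead.
- **Bystanders:** the dishes and both pots, and also the green look-alike, are where they started to within about 2 mm. I checked the beaker and the brown look-alike only by eye, and saw no change.
- **Forces:** the highest contact force I read was about 8 N, while gripping the box.
- **Camera disagreement:** the side and scene cameras differed by about 3–6 mm across the slide. The wrist camera fell between them, so I used it for the final alignment.

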